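# Lock a sample pot into the cam latch

### The arm

A 7-joint arm with a two-finger parallel gripper is mounted at the origin on a cart in front of the work surface, level with it; the furniture and walls round the work are solid. World frame = base frame: x ahead of the robot, y to its left, z up, the work surface at z = 0. Lengths are in m, angles in degrees, forces in N, time in s.
With the tool pointing down it reaches from about 0.4 to 0.925 m from the base axis. Payload 4.1 kg.
Tool frame: the origin (TCP) lies on the centre line of the jaws, within the pads' length; the fingertips stand 11 mm ahead of it and the grasp point (between the pads) lies 8 mm behind it (tip_extent is the distance from the TCP to the fingertips, in m); z points along the fingers, x is the direction in which the jaws open and shut, and the axes are right-handed (so a half turn about z gives the same grasp; the last joint's range is limited). The gripper opens to 85 mm and grips with 20 to 120 N. Pads are 22 mm wide; open, the fingers measure 114 mm over their backs; the gripper's body (76 mm by 85 mm) begins 54 mm behind the grasp point. The pads swing forward as they close: fully open they stand 13 mm farther back than shut.
Start: joints at [57.869, 22.827, 2.584, 88.041, -1.071, 69.15, -2.905], TCP at [0.29, -0.582, 0.219] pointing down, gripper open.
Joint ranges: [-161.44, 161.44], [-28.35, 127.94], [-78.24, 83.42], [0, 140.83], [-78.03, 258.03], [13.02, 114.36], [-168.23, 168.23]. Speed limits (degrees/s): [147.25, 147.25, 180, 180, 180, 180, 180].

### API

Orientations are given as a 3x3 rotation matrix whose columns are the frame's x, y, z axes.
In Python, from bench import * gives the robot as it stands. The module is installed in compiled form; this text tells all that it offers.
- The arm moves only by the tool step_arm, never from a script. Its argument "rows" is a list of rows, each an object with "slide": the shift along the tool's x, y, z in mm, a list of three; "spin": the turn about the tool's z in degrees. A call has 1 to 20 rows; each row shifts and turns the pose as measured when the row begins, along the tool's axes as they then stand; what a row does not reach is not made up. A row lasts 1/12 s, in which the tool goes at most 41.7 mm and 7.16 degrees, less where a joint would pass 70% of its speed; a pose out of reach is approached as far as the arm can. A call with a gripper value outside its range is refused whole. "claw" is the closure, from 0 (fully open) to 1 (shut), set as the call begins (left out, the last holds). The fingers move at their own pace and stop on an object; "newtons" is the grip in N (left out, the last holds). Time passes only in rows, so rows that do not move let the fingers close. It gives the time, the measured TCP pose, the force and the opening at its end, in the units of the state.
- state(): the state, without advancing time (a new reading comes with each control period).
- snapshot(name): name is "side" or "top"; returns the picture (480x640x3 uint8, red, green, blue); there is no depth.
- camera_model(name): a dict with "fx", "fy", "cx", "cy" (pixels), "R" (3x3) and "t" (3): a world point X has camera coordinates R X + t. Camera axes: x right, y down, z forward; pixel columns grow to the right and rows downward; lengths in m; the calibration is good to about 2 mm. A picture is of the moment at which its call begins. camera_model takes no time and is no camera call.
- sign_off(): hands the job in, once; it reports no verdict.
Trained networks look in the newest picture that a camera, given by its name, has taken for a name from the list of things; names that differ only in an ending like _2 or _b are one class to them, and where a whole thing is asked for, a point or a joint stands for the part that bears it (a point fixed in the world has none). Each returns a list of dicts, best first, with "p" (0 to 1); they miss things now and then, are a little off and sometimes report something else, mostly with a low value. They report only what shows in the picture. A call takes as long as a camera call. They do not tell look-alikes from the thing itself.
- search_frame(camera, name): "extent" ([centre column, centre row, width, height] as shares, 0 to 1, of the picture: columns of its width, rows of its height, round what is visible of it).
- silhouettes(camera, name): "mask" (480x640 bool, what is visible of it) and "extent" ([centre column, centre row, width, height] as shares, 0 to 1, of the picture: columns of its width, rows of its height, round what is visible of it).
- pinpoint(camera, name): "location" ([row, column] as shares, 0 to 1, of the picture: columns of its width, rows of its height: a listed point, or the origin of a listed thing).
The state is a dict: "time": time; "qpos": joint angles; "joint_vel": joint speeds; "effort": joint torques, N m; "ee_pos": TCP position; "orientation": TCP orientation; "force": force on the tool from outside, world axes, zero at the start; "torque": the same for the moment, N m; "grip_width": finger opening in m.
Only numpy, scipy, OpenCV 4.12 (cv2) and the standard library are available. Lean on these libraries where they do the work, as an engineer would, in place of code of your own. Each camera call takes 0.05 s, during which the arm holds its last target.

### The job

Slide the blue-lidded sample pot fully home into the bay of the cam latch, keeping it upright. Then push the red-topped lever clockwise (seen from above) until the sprung roller drops into the notch of the brass cam and the latch bar has closed in front of the pot; stop there, do not force the cam on past the notch. Leave the other pot, the vials and the brass weight where they stand.

Things in the scene. Friction and masses are not known exactly. Their poses are not given: they have to be found in the camera images.
- pot_latch: Fixed latch fixture on the bench, about 145 x 230 mm, yawed by up to 0.25 rad. Origin: on the bench under the centre of a pot standing home in its bay. x points into the bay (away from the robot), y left to the cam, z up. Everything fixed or sliding is below 42 mm; the cam's base plate is 7 mm thick.
- bay_home (a point): Where the pot's centre belongs (fixture origin). Bay of aluminium fences 24 mm high on the bare bench (no step): inner side faces at fixture y = -25 and +25 mm, back stop at x = +21 mm, open to -x. From x = -40 to -76 mm two flared guides widen the mouth from about 50 to 84 mm. Fully home means touching the back stop (7 mm short at most).
- bar_tip (a point): Red tip of the latch bar, a steel bar sliding along the fixture's y across the bay mouth at x = -35 to -25 mm, 16 to 26 mm above the bench. Tip at y = +28 mm when open, +8 mm when closed. A pot that is not home stands in its way.
- cam_axis (a point): Upright axis of the brass cam (88 mm across, 18 to 30 mm above the bench), at its top face; fixture x = +26, y = +90 mm.
- lever_post (a point): Top centre of the red round post at the end of the cam's lever: 16 mm across, free from 50 to 86 mm above the bench, 54 mm from the cam axis. The dark lever arm runs from it to the hub, 42 to 50 mm high (hub to 56 mm, 40 mm across). Pushing the post sideways turns the cam; 1 to 2 N suffice on the round of the cam.
- cam (a joint): Cam angle (rad), growing clockwise seen from above. At 0 the notch is at the roller and the lever points along fixture +x (away from the robot); at -1.57 along fixture +y. Starts at -2.1 to -1.3, stays where left, range -2.4 to 0.7. From about -0.3 the roller falls in and pulls the cam on to 0; driving it out past the notch takes 8 to 10 N at the post.
- latch (a joint): Travel of the sprung latch bar and its roller (m): 0.019 to 0.020 while the roller rides on the round of the cam (bar open), 0 when it has dropped fully into the notch (bar closed). The spring pushes it closed with 5 to 8 N.
- blue_pot: Sample pot with a blue lid, 47 mm across the lid, 66 mm high, body tapering to about 40 mm at the foot, 50 g. Origin at the centre of its underside, z up. It stands 90 to 110 mm in front of its home place, up to 25 mm off to either side. It slides upright when pushed lower than about 20 mm above the bench.
- white_pot: Sample pot with a white lid, same size, a bystander to the right of the bay. Origin at the centre of its underside.
- blue_vial: Blue-capped glass vial, 27 mm across, 58 mm high, a bystander in front of the cam. Origin at the centre of its underside.
- red_vial: Red-capped glass vial, 27 mm across, 58 mm high, a bystander in front of the cam. Origin at the centre of its underside.
- cal_weight: Brass weight, 23 mm across, 48 mm high, a bystander to the right of the bay. Origin at the centre of its underside.
Not all that is in view belongs to the job. What is shaped like the blue_pot but brown or purple is not meant.

How it is judged (in metres and radians):
On the way, in this order (a step that is already met when the one before it is completed fails the run):
1. the blue-lidded pot stands home in the bay while the latch bar is still open (x of blue_pot in the frame of pot_latch between -0.007 and 0.008 m and y of blue_pot in the frame of pot_latch between -0.01 and 0.01 m and height (world z) of blue_pot below 0.006 m and angle between blue_pot's own z axis and vertical below 0.12 rad and value of joint latch above 0.015 m), for 0.2 s.
2. the roller has dropped into the notch of the cam, with the pot still home (x of blue_pot in the frame of pot_latch between -0.007 and 0.008 m and y of blue_pot in the frame of pot_latch between -0.01 and 0.01 m and height (world z) of blue_pot below 0.006 m and angle between blue_pot's own z axis and vertical below 0.12 rad and value of joint latch below 0.003 m), for 0.2 s.
At the end, for the whole second after the job is handed in: The blue-lidded pot stands upright (within 0.12 rad) and at rest on the bench in the bay, within 7 mm of home along the bay and 10 mm across; the roller is down in the notch (latch travel under 3 mm, bar closed before the pot) and the cam is within 0.12 rad of its notch position (all of step 2 and value of joint cam between -0.12 and 0.12 rad and linear speed of blue_pot below 0.02 m/s); the robot touches nothing.
It fails at once if the cam is forced on past its notch (more than 0.4 rad) (value of joint cam above 0.4 rad).
It fails at once if the blue-lidded pot is tipped by more than 0.6 rad (angle between blue_pot's own z axis and vertical above 0.6 rad).
It fails at once if the white-lidded pot, a vial or the brass weight is moved by more than 20 mm or knocked over (distance of any of white_pot, blue_vial, red_vial, cal_weight from where it was at the start of the episode above 0.02 m or angle between any of white_pot, blue_vial, red_vial, cal_weight's own z axis and vertical above 0.5 rad).
It also fails if it takes over 56 s, if anything falls off the work surface, if the arm or the gripper's body presses on something with over 40 N, if the wrist force passes 120 N, or if a joint passes its speed limit or range.

## Working session

There is one attempt and no reset: what is moved stays moved. The work goes in short steps, Python scripts to look and compute and a tool call to move; the robot and the scene stay as the last step left them, time stands still between calls to the robot, and variables do not carry over. Pictures are saved under pics/ and viewed, and the job is handed in when it is done.

Besides the shell and the picture viewer there is one more tool, called by a JSON object that holds its "name" and its "arguments". step_arm: Moves the arm, as the interface text tells. Its arguments: {"type":"object","properties":{"rows":{"type":"array","items":{"type":"object","properties":{"slide":{"type":"array","items":{"type":"number"}},"spin":{"type":"number"}}}},"claw":{"type":"number"},"newtons":{"type":"number"}},"required":["rows"]}

```bash
mkdir -p pics
python3 - <<'E'
from bench import *
import cv2,numpy as np
s=state();print(s['time'],s['ee_pos'],s['orientation'],s['grip_width'],s['force'])
for c in('side','top'):
    im=snapshot(c);cv2.imwrite(f'pics/{c}0.png',im[:,:,::-1])
    m=camera_model(c);print(c,m)
E
```

```text
0.0 [ 0.28934046 -0.58131068  0.21796011] [[ 4.45686028e-01 -8.95188775e-01 -1.01080796e-03]
 [-8.95187188e-01 -4.45687149e-01  1.69235876e-03]
 [-1.96548468e-03  1.50601679e-04 -9.99998057e-01]] 0.08560410886707065 [ 0.31813471  0.34397285 -0.04277413]
side {'fx': 503.5817341685308, 'fy': 503.5817341685308, 'cx': 312.6497639534733, 'cy': 243.02480877826767, 'R': array([[-8.94176748e-01, -4.47714036e-01, -2.92000823e-04],
       [-2.44602833e-01,  4.89068077e-01, -8.37246601e-01],
       [ 3.74989863e-01, -7.48575018e-01, -5.46825424e-01]]), 't': array([0.476577  , 0.23886161, 0.6806411 ])}
top {'fx': 456.5613124401625, 'fy': 456.5613124401625, 'cx': 321.5200989469148, 'cy': 244.54370245973183, 'R': array([[-0.0079579 , -0.99986409,  0.01443846],
       [-0.98036716,  0.00495626, -0.19711841],
       [ 0.19702006, -0.01572364, -0.98027336]]), 't': array([-0.06921645,  0.56330821,  0.82354932])}
```

View pics/side0.png

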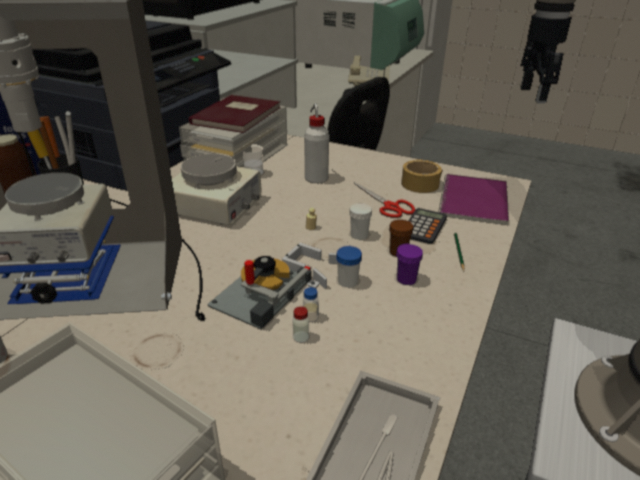

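View pics/top0.png

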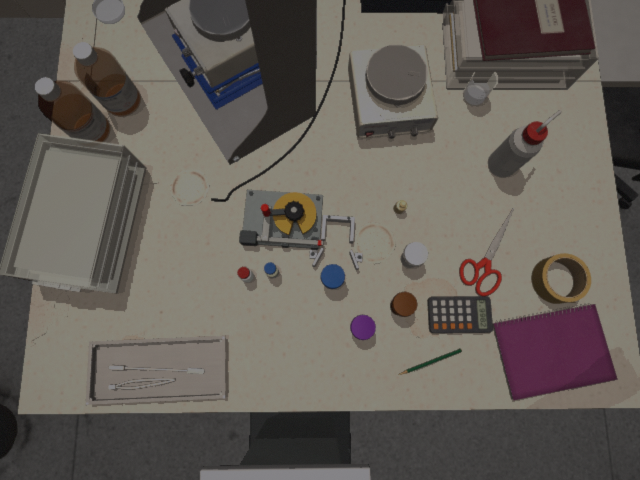

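```bash
cat > h.py <<'E'
from bench import *
import numpy as np,cv2
M={c:camera_model(c) for c in('side','top')}
def ray(c,u,v):
    m=M[c];d=m['R'].T@np.array([(u-m['cx'])/m['fx'],(v-m['cy'])/m['fy'],1]);return -m['R'].T@m['t'],d
def atz(c,u,v,z):
    o,d=ray(c,u,v);return o+d*(z-o[2])/d[2]
def proj(c,X):
    m=M[c];p=m['R']@np.array(X)+m['t'];return m['fx']*p[0]/p[2]+m['cx'],m['fy']*p[1]/p[2]+m['cy']
Z=dict(bay_home=0,bar_tip=.026,cam_axis=.030,lever_post=.086,blue_pot=0,white_pot=0,blue_vial=0,red_vial=0,cal_weight=0,pot_latch=0)
E
python3 - <<'E'
from h import *
for c in('side','top'):
    for n in Z:
        for r in pinpoint(c,n)[:3]:
            v,u=r['location'];u*=640;v*=480
            print(c,n,round(r['p'],2),round(u),round(v),atz(c,u,v,Z[n])[:2].round(4))
E
```

```text
side bay_home 0.8 301 262 [ 0.611  -0.1063]
side bar_tip 0.81 309 267 [ 0.5739 -0.0651]
side cam_axis 0.61 267 272 [ 0.6316 -0.0138]
side lever_post 0.81 248 262 [0.6344 0.0393]
side lever_post 0.66 309 268 [0.5343 0.0101]
side blue_pot 0.95 406 279 [ 0.4103 -0.1468]
side blue_pot 0.89 348 280 [ 0.5069 -0.0934]
side blue_pot 0.83 400 252 [ 0.449  -0.2263]
side white_pot 0.79 362 233 [ 0.5442 -0.2593]
side blue_vial 0.57 310 316 [0.5254 0.027 ]
side red_vial 0.71 299 337 [0.5165 0.081 ]
side cal_weight 0.59 311 230 [ 0.649  -0.2218]
side pot_latch 0.96 300 265 [ 0.6095 -0.096 ]
top bay_home 0.87 337 232 [ 0.6009 -0.1065]
top bar_tip 0.69 325 244 [ 0.5692 -0.0806]
top bar_tip 0.18 262 207 [0.6478 0.0469]
top cam_axis 0.59 289 212 [ 0.6349 -0.008 ]
top lever_post 0.65 262 207 [0.6307 0.039 ]
top blue_pot 0.97 360 328 [ 0.4052 -0.1494]
top blue_pot 0.81 400 303 [ 0.4531 -0.2296]
top blue_pot 0.72 324 244 [ 0.5747 -0.0794]
top white_pot 0.74 409 260 [ 0.5417 -0.2517]
top blue_vial 0.7 272 271 [0.5192 0.0278]
top red_vial 0.63 248 273 [0.516  0.0759]
top cal_weight 0.43 400 209 [ 0.6497 -0.2378]
top pot_latch 0.84 337 231 [ 0.6024 -0.1062]
top pot_latch 0.66 325 242 [ 0.5787 -0.0816]
```

Both views agree: fixture with its bay at top pixel (337,232), blue pot at (333,277), purple and brown decoys at (362,327) and (404,304), lever post at (265,210). I'll zoom in to refine the yaw.

Run:
```python
from h import *
from scipy.optimize import least_squares
# fit fixture pose
obs=[('side',(0,0,0),301,262),('top',(0,0,0),337,232),('side',(-.03,.028,.026),309,267),('top',(-.03,.028,.026),325,244),('side',(.026,.09,.030),267,272),('top',(.026,.09,.030),289,212)]
def W(p,q):
    c,s=np.cos(p[2]),np.sin(p[2]);return np.array([p[0]+c*q[0]-s*q[1],p[1]+s*q[0]+c*q[1],q[2]])
f=lambda p:np.concatenate([np.array(proj(c,W(p,q)))-(u,v) for c,q,u,v in obs])
r=least_squares(f,[.6,-.1,0]);print(r.x,r.fun.round(1))
p=r.x
im=cv2.imread('pics/top0.png')
a=im[170:300,220:440];b=cv2.resize(a,None,fx=3.6,fy=3.6,interpolation=cv2.INTER_CUBIC)
def P(q):
    u,v=proj('top',W(p,q));return int((u-220+.5)*3.6),int((v-170+.5)*3.6)
for z in(.024,):
    for e in([(-.04,-.025,z),(.021,-.025,z),(.021,.025,z),(-.04,.025,z)],):
        cv2.polylines(b,[np.array([P(q) for q in e])],False,(0,255,0),1)
cv2.polylines(b,[np.array([P((.026+.044*np.cos(t),.09+.044*np.sin(t),.03)) for t in np.linspace(0,6.28,40)])],True,(255,255,0),1)
cv2.imwrite('pics/z1.png',b)
for (c,u,v,z,n) in[('top',333,277,.066,'lid'),('side',349,254,.066,'lid'),('top',265,210,.086,'post'),('side',249,264,.086,'post')]:print(n,c,atz(c,u,v,z))
for c in('side','top'):
  for x in silhouettes(c,'blue_pot'):
    e=x['extent'];print(c,x['p'],e[0]*640,e[1]*480,e[2]*640,e[3]*480)
```

```text
[ 0.60505782 -0.10286818 -0.00970383] [ 2.2  1.8 -1.5 -2.1  1.2 -2.6 -2.9 -2.6 -0.   0.2  2.4  1.6]
lid top [ 0.49858833 -0.09383181  0.066     ]
lid side [ 0.50271543 -0.08405849  0.066     ]
post top [0.62396634 0.03373242 0.086     ]
post side [0.62883406 0.04453514 0.086     ]
side 0.97 409.91999999999996 265.05600000000004 26.624 43.104
side 0.81 348.16 265.728 25.728 45.12
side 0.8 397.376 237.888 22.528000000000002 38.976
side 0.6 310.08 304.416 19.584 37.583999999999996
side 0.57 311.168 219.888 11.328 21.408
top 0.74 403.392 305.472 21.568 28.895999999999997
top 0.73 331.32800000000003 277.68 21.631999999999998 24.816000000000003
top 0.67 363.45599999999996 327.408 22.912 26.016
```

View pics/z1.png

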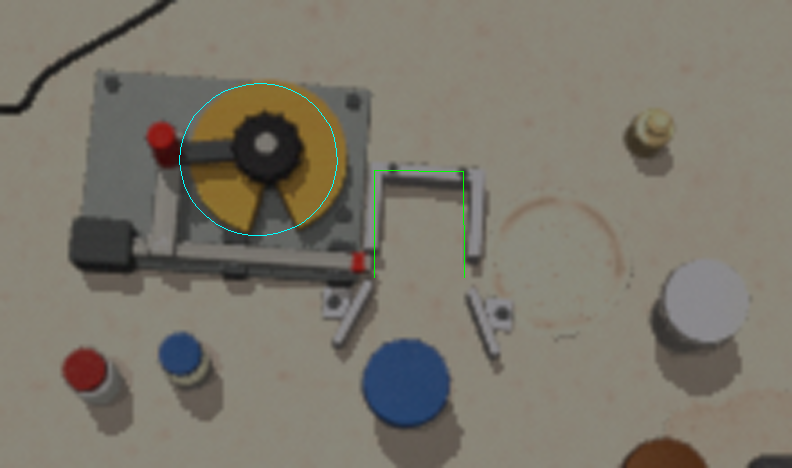

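Run:
```python
import cv2
a=cv2.imread('pics/top0.png')[200:275,300:370];cv2.imwrite('pics/z2.png',cv2.resize(a,None,fx=8,fy=8,interpolation=cv2.INTER_CUBIC))
a=cv2.imread('pics/side0.png')[235:310,255:335];cv2.imwrite('pics/z3.png',cv2.resize(a,None,fx=8,fy=8,interpolation=cv2.INTER_CUBIC))
```

```text
(no output)
```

View pics/z2.png

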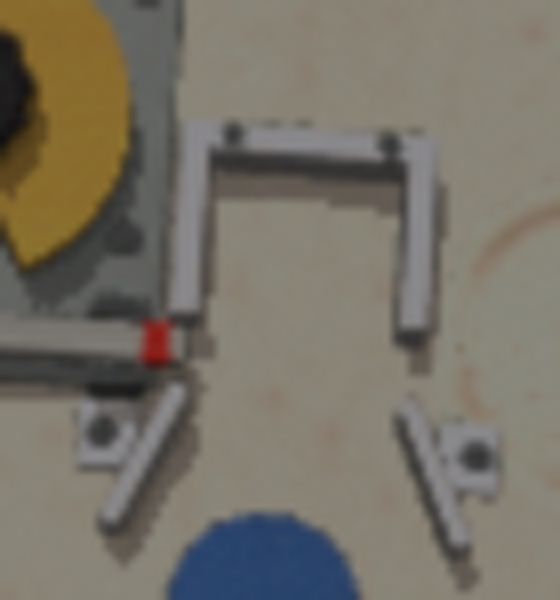

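View pics/z3.png

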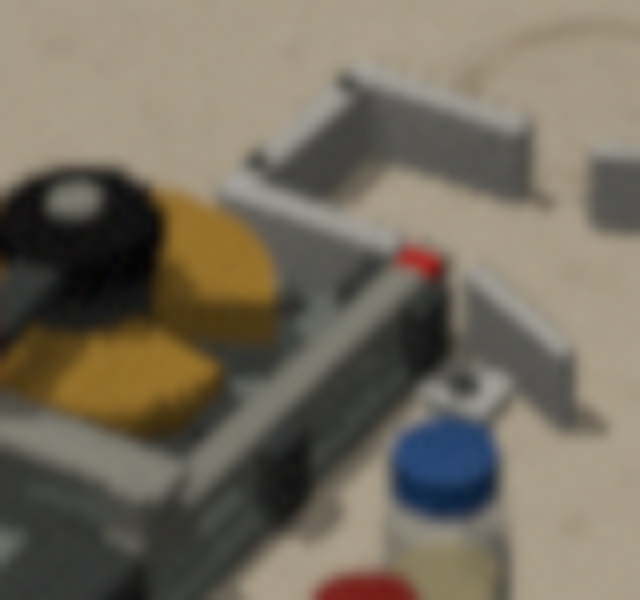

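```bash
cat >> h.py <<'E'
def W(p,q):
    c,s=np.cos(p[2]),np.sin(p[2]);return np.array([p[0]+c*q[0]-s*q[1],p[1]+s*q[0]+c*q[1],q[2]])
def inv(p,X):
    c,s=np.cos(p[2]),np.sin(p[2]);d=np.array(X[:2])-p[:2];return np.array([c*d[0]+s*d[1],-s*d[0]+c*d[1]])
E
python3 - <<'E'
from h import *
from scipy.optimize import least_squares
z=.024
T=lambda x,y:(300+x/8-.44,200+y/8-.44)
S=lambda x,y:(255+x/8-.44,235+y/8-.44)
C=lambda x,y:(220+x/3.6-.4,170+y/3.6-.4)
obs=[('top',(.021,.025,z),*T(210,152)),('top',(.021,-.025,z),*T(407,163)),('top',(-.03,.028,.026),*T(171,342)),
('top',(-.04,.025,z),*T(187,385)),('top',(-.04,-.025,z),*T(404,402)),('top',(-.076,.042,z),*T(122,528)),('top',(-.076,-.042,z),*T(446,550)),
('top',(.026,.09,.03),*C(268,157)),('top',(.026,.09,.056),*C(267,143)),
('side',(.021,-.025,z),*S(372,95)),('side',(-.03,.028,.026),*S(435,264)),('side',(.026,.09,.056),*S(76,200)),('side',(-.04,-.025,z),*S(598,155))]
f=lambda p:np.concatenate([np.array(proj(c,W(p,q)))-(u,v) for c,q,u,v in obs])
for o in(obs[:],obs[:9],obs[9:]):
    obs=o
    r=least_squares(f,[.6,-.1,0],loss='soft_l1');print(r.x.round(4),f(r.x).reshape(-1,2).round(1).tolist())
E
```

```text
[ 0.601  -0.1046 -0.0793] [[-0.6, -0.4], [-0.6, 0.0], [1.0, 0.1], [0.2, -0.0], [-2.0, -0.3], [-1.6, -0.8], [0.2, -0.4], [-0.8, -0.6], [-1.1, -0.2], [2.0, -1.9], [2.2, -2.8], [2.3, -0.5], [0.5, -0.4]]
[ 0.6003 -0.1058 -0.0803] [[0.0, -0.1], [0.0, 0.3], [1.6, 0.4], [0.7, 0.3], [-1.4, -0.0], [-1.0, -0.5], [0.8, -0.1], [-0.2, -0.3], [-0.5, 0.1]]
[ 0.6016 -0.099  -0.0921] [[0.6, -0.6], [0.3, -1.2], [-0.1, 0.7], [-1.0, 1.1]]
```

{"name": "step_arm", "arguments": {"rows": [{"spin": 6.3}, {"spin": 6.3}, {"spin": 6.3}, {"spin": 6.3}, {"spin": 6.0}]}}

```text
validation failed for argument at $.ro...
```

{"name": "step_arm", "arguments": {"rows": [{"slide": [-30, -10, 0]}, {"slide": [-30, -10, 0]}, {"slide": [-30, -10, 0]}, {"slide": [-30, -10, 0]}, {"slide": [-30, -10, 0]}, {"slide": [-30, -10, 0]}, {"slide": [-30, -10, 0]}, {"slide": [-30, -10, 0]}, {"slide": [-30, -10, 0]}, {"slide": [-30, -10, 0]}, {"slide": [-30, -10, 0]}, {"slide": [-30, -10, 0]}, {"slide": [-30, -10, 0]}, {"slide": [-30, -10, 0]}, {"slide": [-30, -10, 0]}, {"slide": [0, 0, 0]}]}}

```text
validation failed for argument at $.ro...
```

Run:
```python
from h import *
s=state();print(s['time'],s['ee_pos'],s['orientation'].round(3).tolist())
for c in('side','top'):
    im=snapshot(c)[:,:,::-1].copy()
    R=s['orientation'];t=s['ee_pos']
    for q in((0,0,.011),(.043,0,0),(-.043,0,0)):
        u,v=proj(c,t+R@np.array(q));print(c,q,u,v);cv2.circle(im,(int(u),int(v)),2,(0,255,0),-1)
    u,v=map(int,proj(c,t));a=im[max(0,v-70):v+80,max(0,u-100):u+100]
    cv2.imwrite(f'pics/{c}1.png',cv2.resize(a,None,fx=4,fy=4,interpolation=cv2.INTER_CUBIC))
```

```text
1.2 [ 0.28963799 -0.58193035  0.21904712] [[0.446, -0.895, 0.0], [-0.895, -0.446, -0.0], [0.0, 0.0, -1.0]]
side (0, 0, 0.011) 529.3220660503821 111.23790753217904
side (0.043, 0, 0) 523.671274957926 100.2580787421218
side (-0.043, 0, 0) 537.7886520993391 112.79833219481742
top (0, 0, 0.011) 663.2548922938342 401.2944833451493
top (0.043, 0, 0) 692.3451708653301 388.5626487358828
top (-0.043, 0, 0) 644.9886687618534 416.28119097981937
```

View pics/side1.png

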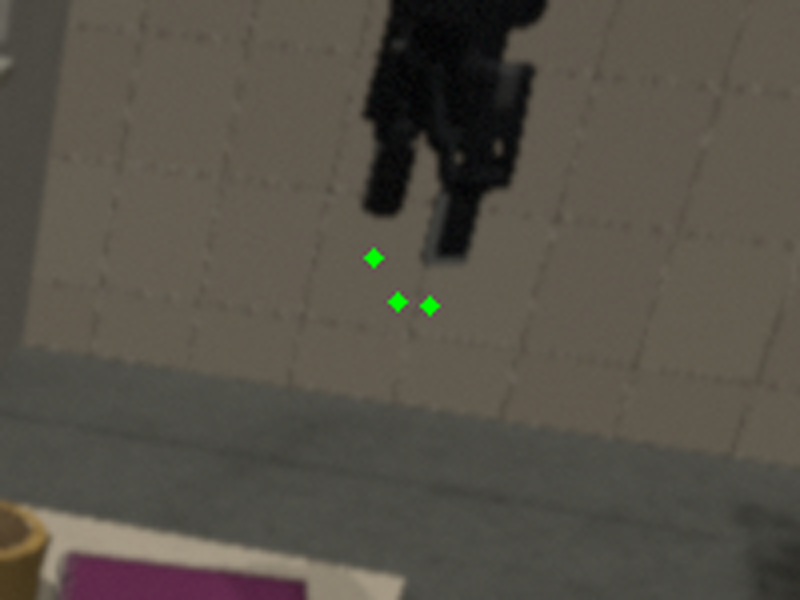

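View pics/top1.png

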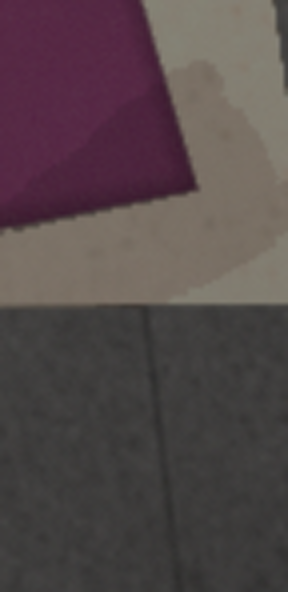

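{"name": "step_arm", "arguments": {"rows": [{"slide": [0, 0, 0], "spin": 6.3}, {"slide": [0, 0, 0], "spin": 6.3}, {"slide": [0, 0, 0], "spin": 6.3}, {"slide": [0, 0, 0], "spin": 6.3}, {"slide": [0, 0, 0], "spin": 6.0}]}}

```text
time: 1.72
ee_pos: [0.2895, -0.582, 0.2191]
orientation: [[-0.107, -0.994, 0.001], [-0.994, 0.107, 0.0], [-0.0, -0.001, -1.0]]
force: [-1.0, 0.1, -0.1]
grip_width: 0.0852
```

{"name": "step_arm", "arguments": {"rows": [{"slide": [-30, -10, 0], "spin": 0}, {"slide": [-30, -10, 0], "spin": 0}, {"slide": [-30, -10, 0], "spin": 0}, {"slide": [-30, -10, 0], "spin": 0}, {"slide": [-30, -10, 0], "spin": 0}, {"slide": [-30, -10, 0], "spin": 0}, {"slide": [-30, -10, 0], "spin": 0}, {"slide": [-30, -10, 0], "spin": 0}, {"slide": [-30, -10, 0], "spin": 0}, {"slide": [-30, -10, 0], "spin": 0}, {"slide": [-30, -10, 0], "spin": 0}, {"slide": [-30, -10, 0], "spin": 0}, {"slide": [-30, -10, 0], "spin": 0}, {"slide": [-30, -10, 0], "spin": 0}, {"slide": [-30, -10, 0], "spin": 0}, {"slide": [0, 0, 0], "spin": 0}]}}

```text
time: 3.05
ee_pos: [0.4972, -0.1352, 0.2184]
orientation: [[-0.119, -0.993, 0.005], [-0.993, 0.119, -0.006], [0.006, -0.006, -1.0]]
force: [-0.5, 1.6, -0.3]
grip_width: 0.0852
```

```bash
cat > look.py <<'E'
from h import *
import sys
k=sys.argv[1]
s=state();print(s['time'],s['ee_pos'],s['orientation'].round(3).tolist(),s['grip_width'],s['force'])
for c in('side','top'):
    im=snapshot(c)[:,:,::-1].copy()
    R=s['orientation'];t=s['ee_pos']
    a0=proj(c,t)
    u,v=map(int,a0);y0=max(0,v-75);x0=max(0,u-100);a=cv2.resize(im[y0:y0+150,x0:x0+200],None,fx=4,fy=4,interpolation=cv2.INTER_CUBIC)
    print(c,'origin',x0,y0)
    for q,col in(((0,0,.011),(0,255,0)),((.043,0,-.002),(255,255,0)),((-.043,0,-.002),(0,255,255))):
        u,v=proj(c,t+R@np.array(q));cv2.circle(a,(int((u+.5-x0)*4),int((v+.5-y0)*4)),3,col,-1)
    cv2.imwrite(f'pics/{c}{k}.png',a)
E
python3 look.py 2
```

```text
3.05 [ 0.49715819 -0.13518557  0.21840282] [[-0.119, -0.993, 0.005], [-0.993, 0.119, -0.006], [0.006, -0.006, -1.0]] 0.08516277022502972 [-0.52364323  1.59618442 -0.30693599]
side origin 267 89
top origin 263 190
```

View pics/side2.png

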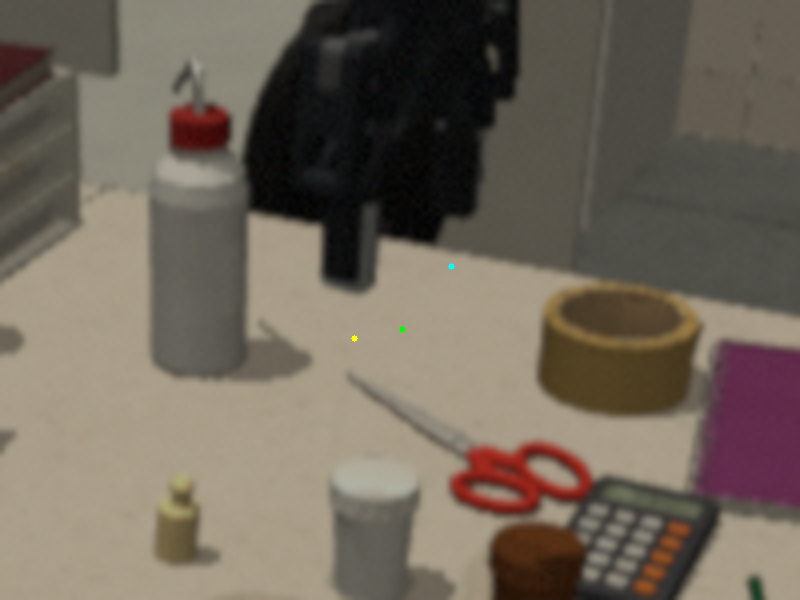

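View pics/top2.png

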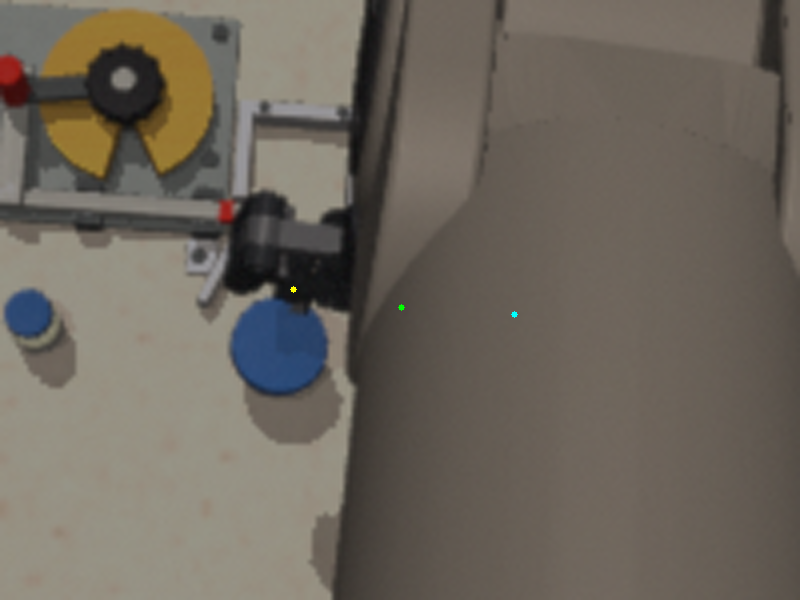

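{"name": "step_arm", "arguments": {"rows": [{"slide": [-22, 1, 0], "spin": -1.1}, {"slide": [-22, 1, 0], "spin": -1.1}, {"slide": [0, 0, 27], "spin": 0}, {"slide": [0, 0, 27], "spin": 0}, {"slide": [0, 0, 27], "spin": 0}, {"slide": [0, 0, 27], "spin": 0}, {"slide": [0, 0, 0], "spin": 0}, {"slide": [0, 0, 0], "spin": 0}]}}

```text
time: 3.82
ee_pos: [0.4974, -0.1125, 0.1093]
orientation: [[-0.106, -0.994, 0.008], [-0.994, 0.106, -0.019], [0.018, -0.01, -1.0]]
force: [1.1, -0.8, 0.3]
grip_width: 0.0855
```

```bash
python3 look.py 3
```

```text
3.8167 [ 0.49738652 -0.11253369  0.10926923] [[-0.106, -0.994, 0.008], [-0.994, 0.106, -0.019], [0.018, -0.01, -1.0]] 0.08552499898981275 [ 1.11437469 -0.775503    0.25945597]
side origin 259 151
top origin 244 199
```

View pics/side3.png

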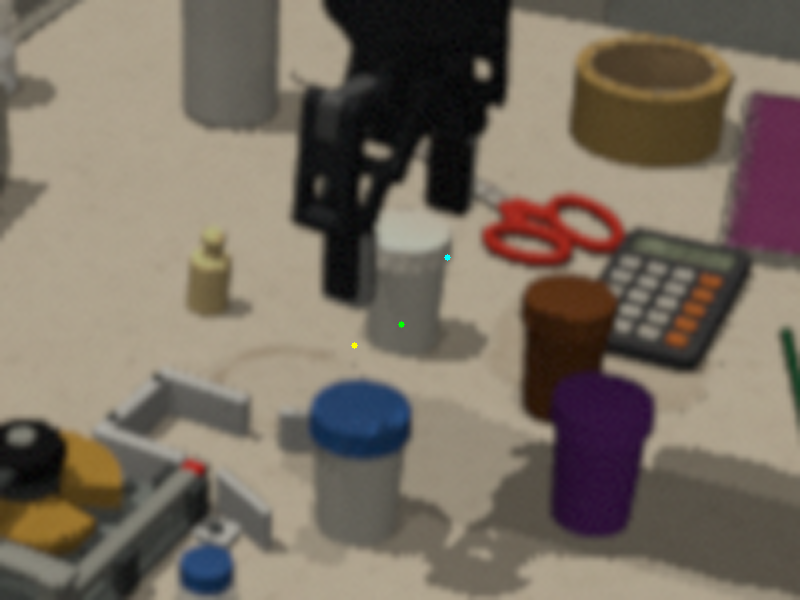

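View pics/top3.png

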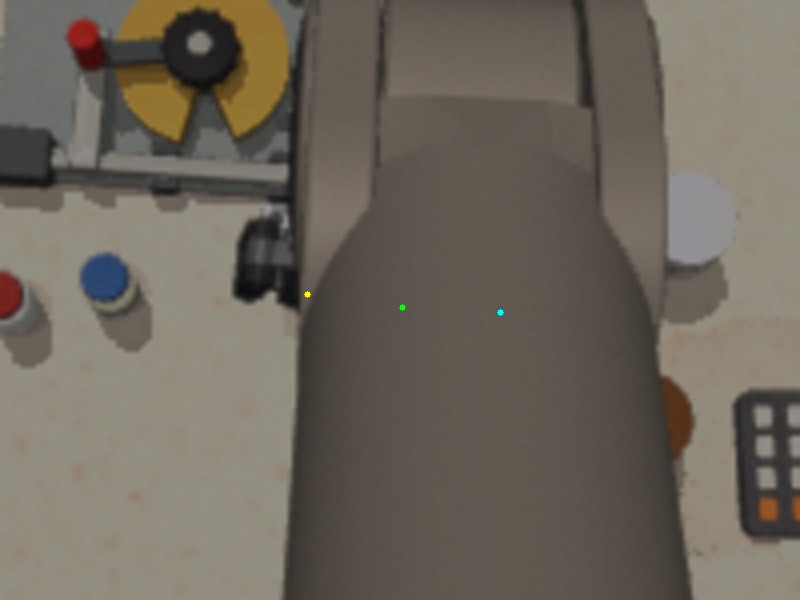

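{"name": "step_arm", "arguments": {"rows": [{"slide": [-15, -1, 0], "spin": -0.8}, {"slide": [-10, -1, 0], "spin": -0.8}, {"slide": [0, 0, 0], "spin": 0}, {"slide": [0, 0, 0], "spin": 0}, {"slide": [0, 0, 0], "spin": 0}, {"slide": [0, 0, 0], "spin": 0}], "claw": 0.45, "newtons": 20}}

```text
time: 4.42
ee_pos: [0.5079, -0.0848, 0.1165]
orientation: [[-0.074, -0.997, 0.022], [-0.997, 0.074, -0.02], [0.019, -0.023, -1.0]]
force: [-0.6, 0.3, 1.1]
grip_width: 0.0464
```

```bash
sed -i 's/.043,0,-.002/s["grip_width"]\/2,0,.011/;s/(-.043,0,-.002/(-s["grip_width"]\/2,0,.011/' look.py; python3 look.py 4
```

```text
4.4167 [ 0.50792805 -0.08477782  0.11650568] [[-0.074, -0.997, 0.022], [-0.997, 0.074, -0.02], [0.019, -0.023, -1.0]] 0.04640225441382184 [-0.63241326  0.34982343  1.08639102]
side origin 247 153
top origin 228 193
```

View pics/side4.png

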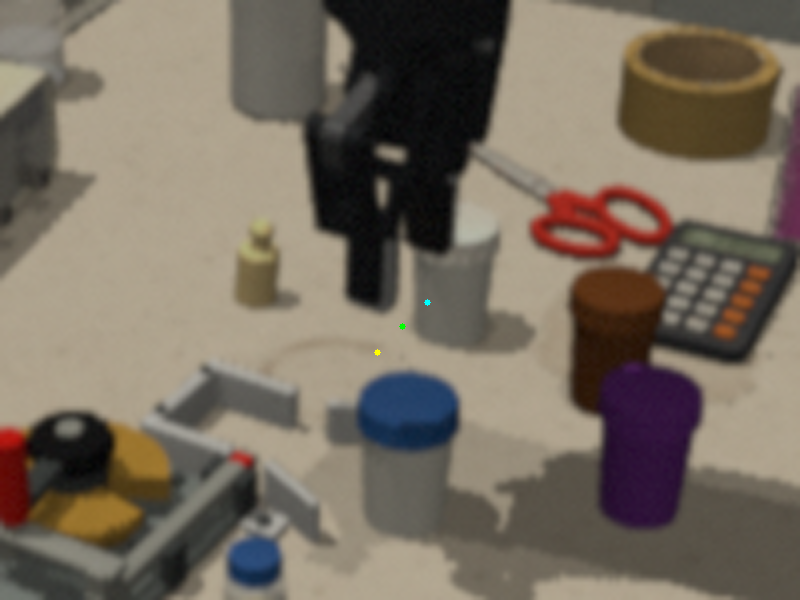

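{"name": "step_arm", "arguments": {"rows": [{"slide": [3, 3, 10], "spin": 0.8}, {"slide": [2, 2, 10], "spin": 0}, {"slide": [0, 0, 10], "spin": 0}, {"slide": [0, 0, 0], "spin": 0}, {"slide": [0, 0, 0], "spin": 0}, {"slide": [0, 0, 0], "spin": 0}], "claw": 0}}

```text
time: 5.02
ee_pos: [0.5003, -0.0923, 0.0813]
orientation: [[-0.093, -0.996, 0.017], [-0.996, 0.092, -0.021], [0.019, -0.019, -1.0]]
force: [0.3, -0.7, -0.0]
grip_width: 0.0852
```

```bash
python3 look.py 5
```

```text
5.0167 [ 0.50029195 -0.09232189  0.08126151] [[-0.093, -0.996, 0.017], [-0.996, 0.092, -0.021], [0.019, -0.019, -1.0]] 0.08523815755964467 [ 0.34496075 -0.74522775 -0.04400791]
side origin 252 169
top origin 232 200
```

View pics/side5.png

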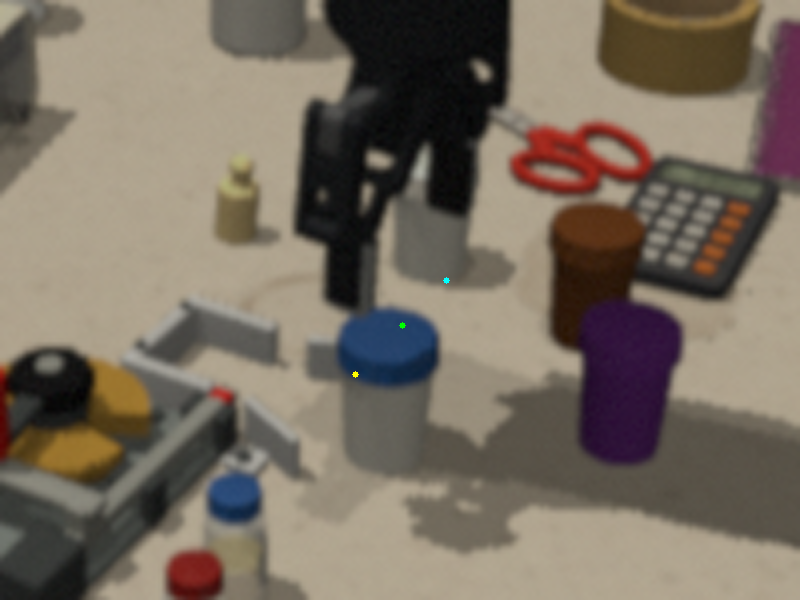

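View pics/top5.png

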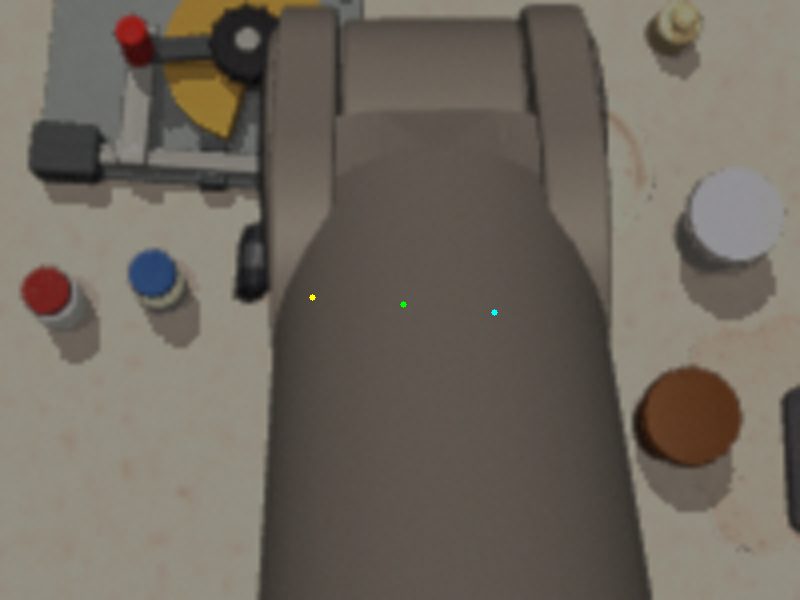

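{"name": "step_arm", "arguments": {"rows": [{"slide": [0, 0, 13], "spin": -0.6}, {"slide": [0, 0, 13], "spin": 0}, {"slide": [0, 0, 0], "spin": 0}, {"slide": [0, 0, 0], "spin": 0}, {"slide": [0, 0, 0], "spin": 0}]}}

```text
time: 5.53
ee_pos: [0.5044, -0.0927, 0.0578]
orientation: [[-0.081, -0.996, 0.025], [-0.997, 0.081, -0.021], [0.019, -0.026, -0.999]]
force: [-0.1, -0.4, 0.1]
grip_width: 0.0854
```

```bash
python3 look.py 6
```

```text
5.5333 [ 0.50436893 -0.09267337  0.05783415] [[-0.081, -0.996, 0.025], [-0.997, 0.081, -0.021], [0.019, -0.026, -0.999]] 0.08541583368839521 [-0.0792952  -0.37623829  0.13052021]
side origin 249 180
top origin 232 199
```

View pics/side6.png

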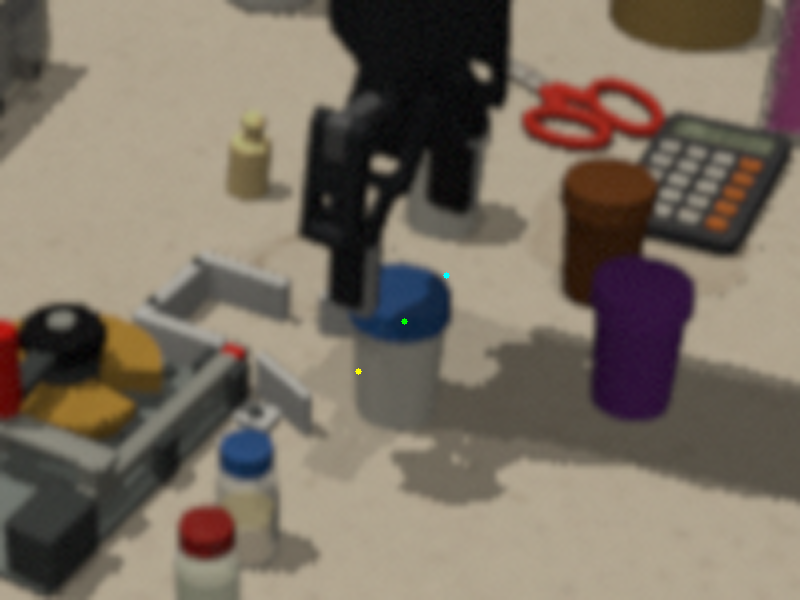

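{"name": "step_arm", "arguments": {"rows": [{"slide": [0, 2, 10], "spin": 0}, {"slide": [0, 2, 10], "spin": 0}, {"slide": [0, 0, 0], "spin": 0}, {"slide": [0, 0, 0], "spin": 0}, {"slide": [0, 0, 0], "spin": 0}]}}

```text
time: 6.05
ee_pos: [0.5015, -0.0929, 0.0371]
orientation: [[-0.081, -0.996, 0.027], [-0.997, 0.081, -0.022], [0.019, -0.029, -0.999]]
force: [-0.1, -0.8, -1.0]
grip_width: 0.0854
```

```bash
python3 look.py 7
```

```text
6.05 [ 0.50151052 -0.09290011  0.03707805] [[-0.081, -0.996, 0.027], [-0.997, 0.081, -0.022], [0.019, -0.029, -0.999]] 0.08536736588895048 [-0.14315175 -0.83153068 -0.96110881]
side origin 250 189
top origin 231 202
```

View pics/side7.png

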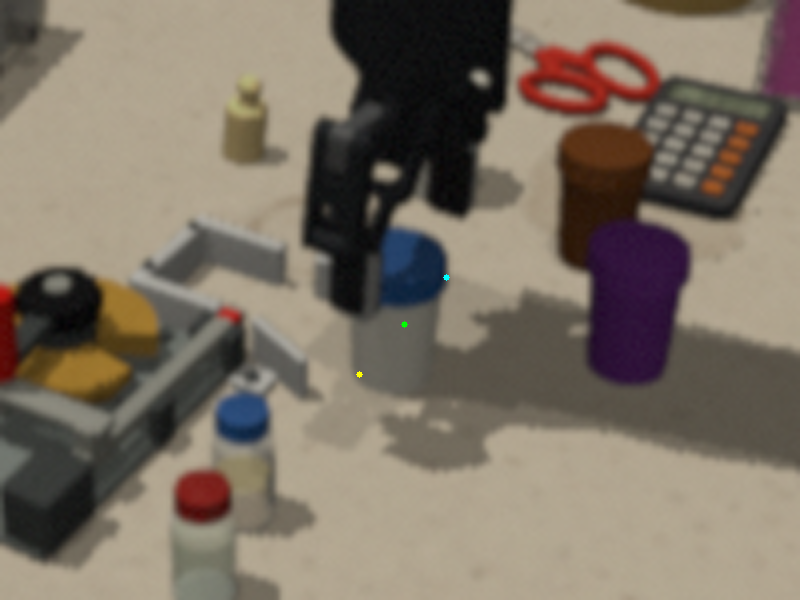

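{"name": "step_arm", "arguments": {"rows": [{"slide": [0, 0, 0], "spin": 0}, {"slide": [0, 0, 0], "spin": 0}, {"slide": [0, 0, 0], "spin": 0}, {"slide": [0, 0, 0], "spin": 0}, {"slide": [0, 0, 0], "spin": 0}, {"slide": [0, 0, 0], "spin": 0}], "claw": 0.6, "newtons": 20}}

```text
time: 6.65
ee_pos: [0.5031, -0.093, 0.0384]
orientation: [[-0.081, -0.996, 0.031], [-0.997, 0.081, -0.022], [0.019, -0.032, -0.999]]
force: [-0.1, -0.3, -0.5]
grip_width: 0.0459
```

```bash
python3 look.py 8
```

```text
6.65 [ 0.5030839  -0.09295649  0.03840546] [[-0.081, -0.996, 0.031], [-0.997, 0.081, -0.022], [0.019, -0.032, -0.999]] 0.04590888446029675 [-0.12539993 -0.27700324 -0.4778307 ]
side origin 250 188
top origin 231 201
```

View pics/side8.png

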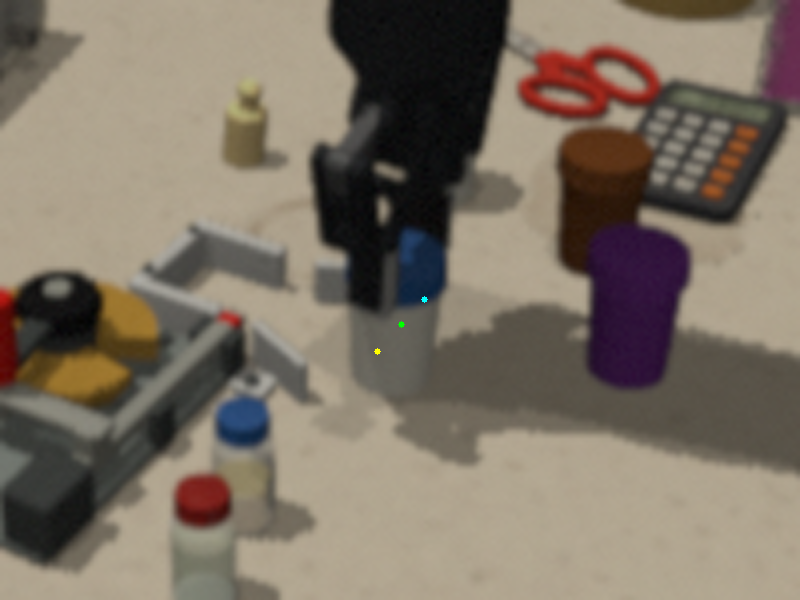

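{"name": "step_arm", "arguments": {"rows": [{"slide": [1, -10, 0.5], "spin": 0}, {"slide": [1, -10, 0.5], "spin": 0}, {"slide": [1, -10, 0.5], "spin": 0}, {"slide": [1, -10, 0.5], "spin": 0}, {"slide": [0, -10, 0.5], "spin": 0}, {"slide": [0, 0, 0], "spin": 0}]}}

```text
time: 7.25
ee_pos: [0.5543, -0.1007, 0.0384]
orientation: [[-0.081, -0.996, 0.026], [-0.997, 0.081, -0.021], [0.019, -0.027, -0.999]]
force: [-0.3, 0.5, 2.1]
grip_width: 0.0461
```

```bash
python3 look.py 9
```

```text
7.25 [ 0.5542995  -0.10066123  0.03836825] [[-0.081, -0.996, 0.026], [-0.997, 0.081, -0.021], [0.019, -0.027, -0.999]] 0.04614250094330955 [-0.28724655  0.53195463  2.06875299]
side origin 226 179
top origin 235 175
```

View pics/side9.png

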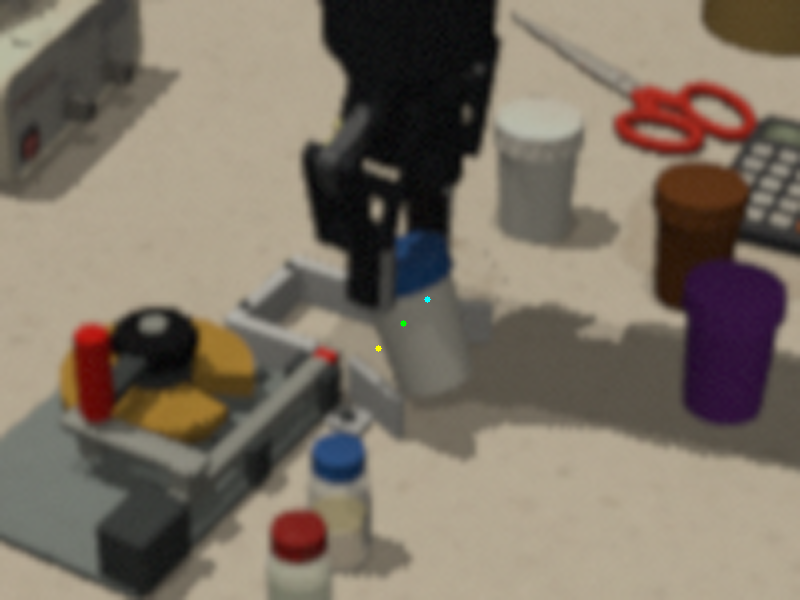

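{"name": "step_arm", "arguments": {"rows": [{"slide": [0, 5, 0], "spin": 0}, {"slide": [0, 4, 0], "spin": 0}, {"slide": [0, 2, 0], "spin": 0}, {"slide": [0, 0, 0], "spin": 0}]}}

```text
time: 7.68
ee_pos: [0.542, -0.0999, 0.0386]
orientation: [[-0.081, -0.996, 0.029], [-0.997, 0.081, -0.021], [0.019, -0.031, -0.999]]
force: [0.7, 0.1, 0.9]
grip_width: 0.0461
```

```bash
python3 look.py 10
```

```text
7.6833 [ 0.54203649 -0.0998684   0.03856633] [[-0.081, -0.996, 0.029], [-0.997, 0.081, -0.021], [0.019, -0.031, -0.999]] 0.04609490231563463 [0.72225071 0.14887403 0.93317562]
side origin 232 181
top origin 235 181
```

View pics/side10.png

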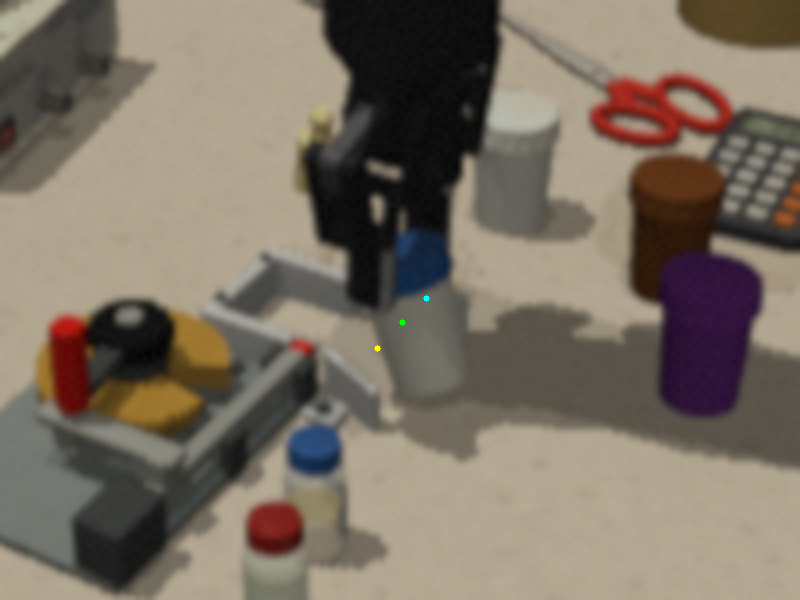

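{"name": "step_arm", "arguments": {"rows": [{"slide": [0, 0, 0], "spin": 0}, {"slide": [0, 0, 0], "spin": 0}, {"slide": [0, 0, 0], "spin": 0}, {"slide": [0, 0, 0], "spin": 0}], "claw": 0.25}}

```text
time: 8.12
ee_pos: [0.5396, -0.1, 0.0374]
orientation: [[-0.081, -0.996, 0.024], [-0.996, 0.081, -0.021], [0.019, -0.026, -0.999]]
force: [-0.6, 0.3, 0.1]
grip_width: 0.064
```

```bash
python3 look.py 11
```

```text
8.1167 [ 0.53958223 -0.09999113  0.03736402] [[-0.081, -0.996, 0.024], [-0.996, 0.081, -0.021], [0.019, -0.026, -0.999]] 0.06397339055778209 [-0.61155485  0.27701958  0.10040705]
side origin 233 182
top origin 235 183
```

View pics/side11.png

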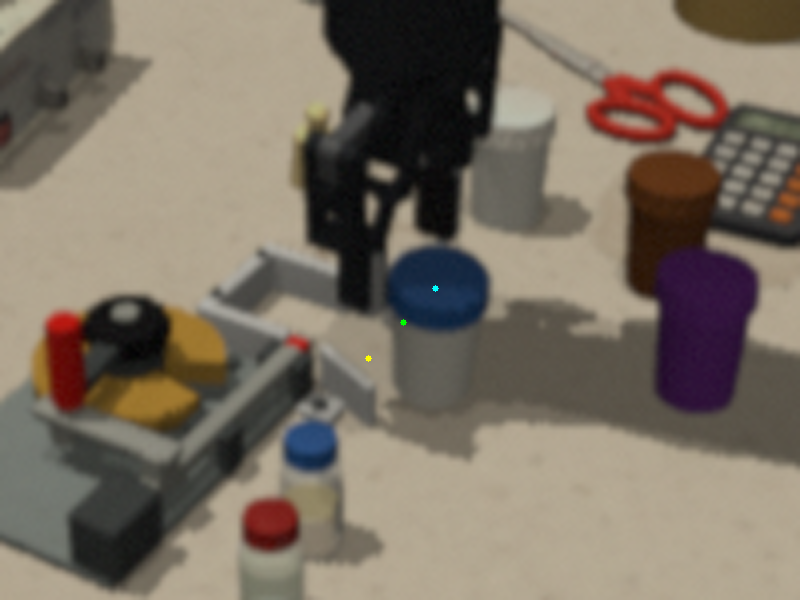

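Run:
```python
from h import *
im=cv2.imread('pics/side0.png')
def lid(im,box):
    x0,y0,x1,y1=box
    h=cv2.cvtColor(im,cv2.COLOR_BGR2HSV)[y0:y1,x0:x1]
    m=(h[...,0]>95)&(h[...,0]<125)&(h[...,1]>120)&(h[...,2]>30)
    ys,xs=np.where(m);return xs.min()+x0,xs.max()+x0,ys.min()+y0,ys.max()+y0
a=lid(im,(325,235,370,290));im2=snapshot('side')[:,:,::-1].copy()
b=lid(im2,(328,232,365,290))
for r in(a,b):
    u=(r[0]+r[1])/2;print(r,atz('side',u,r[2]+ (r[1]-r[0])*.27,.066))
```

```text
(np.int64(337), np.int64(360), np.int64(247), np.int64(264)) [ 0.5044944  -0.08595643  0.066     ]
(np.int64(330), np.int64(350), np.int64(240), np.int64(257)) [ 0.52834509 -0.10230246  0.066     ]
```

{"name": "step_arm", "arguments": {"rows": [{"slide": [0, 8, 0], "spin": 0}, {"slide": [0, 7, 0], "spin": 0}, {"slide": [0, 2, 0], "spin": 0}, {"slide": [0, 0, 0], "spin": 0}, {"slide": [0, 0, 0], "spin": 0}]}}

```text
time: 8.68
ee_pos: [0.5202, -0.0985, 0.0368]
orientation: [[-0.081, -0.996, 0.023], [-0.996, 0.081, -0.021], [0.02, -0.025, -1.0]]
force: [0.2, 0.4, 0.2]
grip_width: 0.0641
```

```bash
python3 look.py 12
```

```text
8.6833 [ 0.52017471 -0.09845562  0.03676342] [[-0.081, -0.996, 0.023], [-0.996, 0.081, -0.021], [0.02, -0.025, -1.0]] 0.06409071593992541 [0.18473064 0.44894335 0.22475216]
side origin 242 185
top origin 234 192
```

View pics/side12.png

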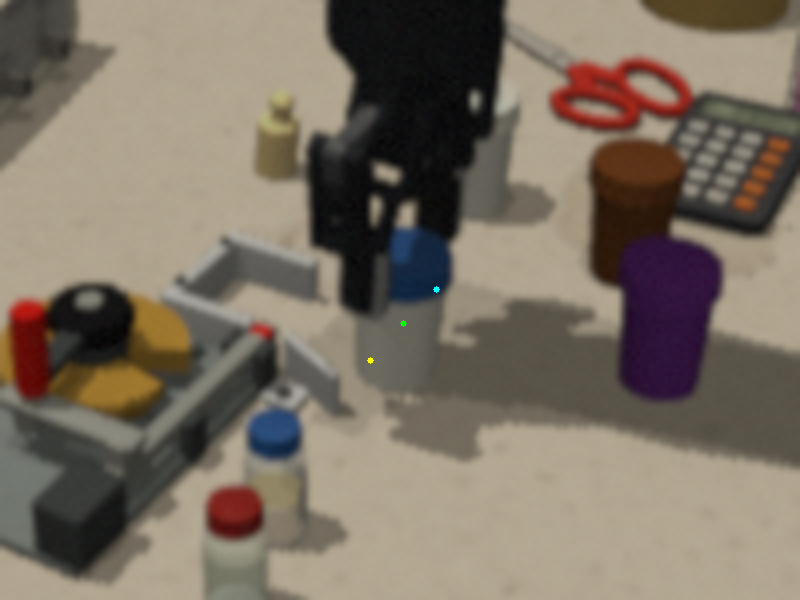

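View pics/top12.png

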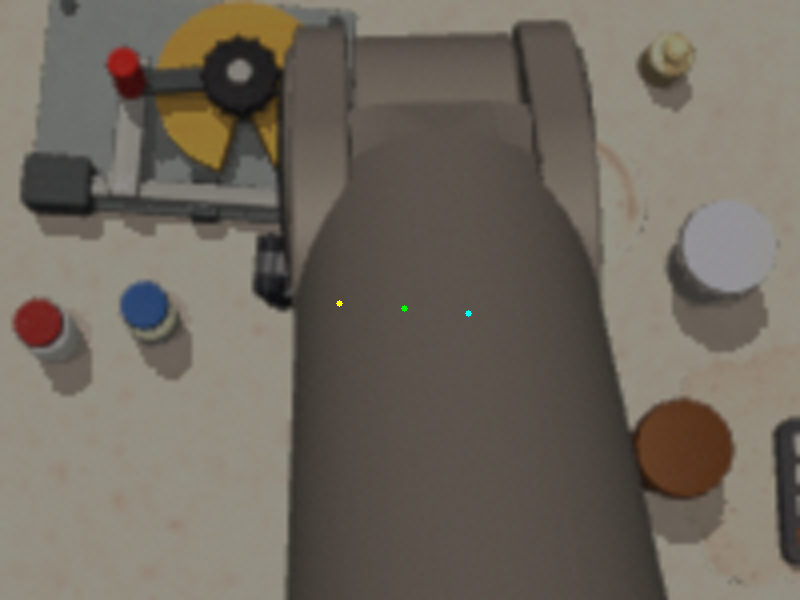

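{"name": "step_arm", "arguments": {"rows": [{"slide": [0, 1, 0], "spin": 0}, {"slide": [0, 0, 0], "spin": 0}, {"slide": [0, 0, 0], "spin": 0}, {"slide": [0, 0, 0], "spin": 0}, {"slide": [0, 0, -4], "spin": 0}, {"slide": [0, 0, -2], "spin": 0}, {"slide": [0, 0, 0], "spin": 0}], "claw": 0.6, "newtons": 40}}

```text
time: 9.37
ee_pos: [0.5202, -0.0982, 0.0433]
orientation: [[-0.081, -0.996, 0.024], [-0.997, 0.081, -0.021], [0.019, -0.026, -0.999]]
force: [-0.3, 0.5, 0.5]
grip_width: 0.0452
```

```bash
python3 look.py 13
```

```text
9.3667 [ 0.52018686 -0.09815775  0.04334504] [[-0.081, -0.996, 0.024], [-0.997, 0.081, -0.021], [0.019, -0.026, -0.999]] 0.04522651377401686 [-0.31628091  0.48411171  0.53804272]
side origin 242 182
top origin 234 192
```

View pics/side13.png

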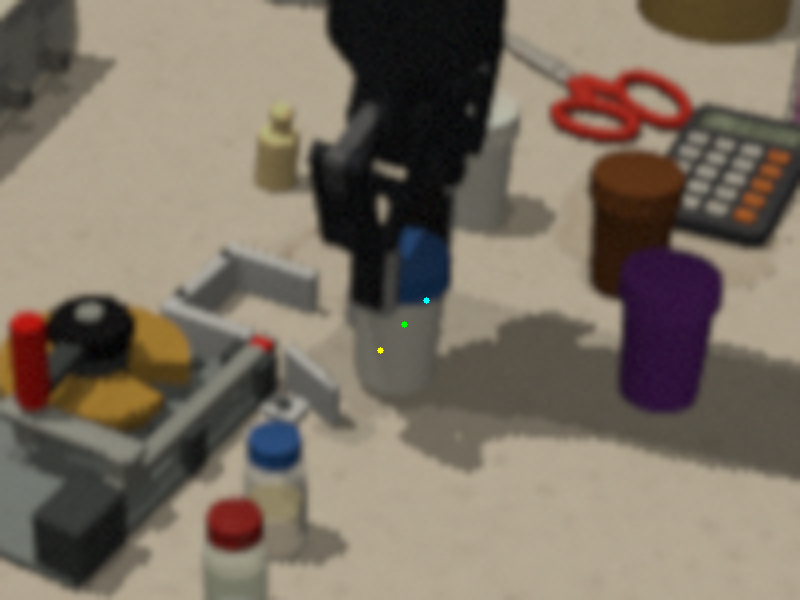

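{"name": "step_arm", "arguments": {"rows": [{"slide": [0, -10, 0.3], "spin": 0}, {"slide": [0, -10, 0.3], "spin": 0}, {"slide": [0, -10, 0.3], "spin": 0}, {"slide": [0, -10, 0.3], "spin": 0}, {"slide": [0.5, -10, 0.3], "spin": 0}, {"slide": [0.5, -10, 0.3], "spin": 0}, {"slide": [0, -8, 0.3], "spin": 0}, {"slide": [0, 0, 0], "spin": 0}]}}

```text
time: 10.13
ee_pos: [0.5979, -0.1053, 0.0422]
orientation: [[-0.081, -0.996, 0.027], [-0.997, 0.08, -0.021], [0.019, -0.029, -0.999]]
force: [0.2, 0.7, -0.4]
grip_width: 0.0453
```

```bash
python3 look.py 14
```

```text
10.1333 [ 0.59786348 -0.10525799  0.04218186] [[-0.081, -0.996, 0.027], [-0.997, 0.08, -0.021], [0.019, -0.029, -0.999]] 0.045293060849254406 [ 0.15590311  0.667877   -0.3773907 ]
side origin 206 171
top origin 237 153
```

View pics/side14.png

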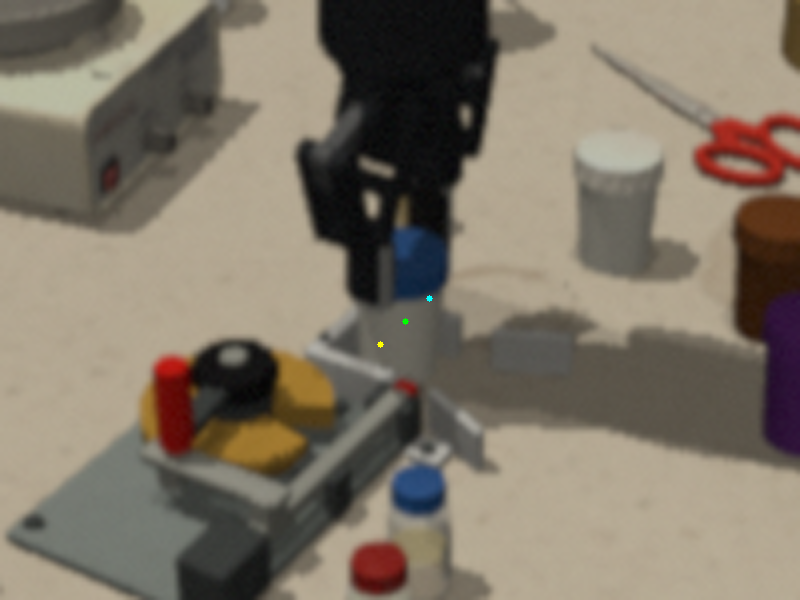

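View pics/top14.png

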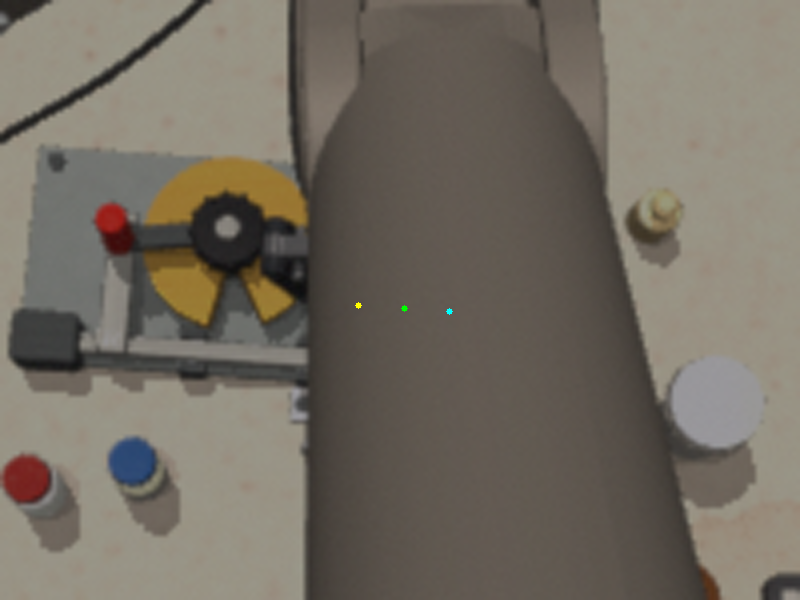

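{"name": "step_arm", "arguments": {"rows": [{"slide": [0, -1.5, 0], "spin": 0}, {"slide": [0, -1.5, 0], "spin": 0}, {"slide": [0, 0, 0], "spin": 0}]}}

```text
time: 10.48
ee_pos: [0.597, -0.1054, 0.0414]
orientation: [[-0.081, -0.996, 0.022], [-0.997, 0.081, -0.021], [0.019, -0.024, -1.0]]
force: [-0.4, -0.6, -0.3]
grip_width: 0.0455
```

{"name": "step_arm", "arguments": {"rows": [{"slide": [0, 0, 2], "spin": 0}, {"slide": [0, 0, 2], "spin": 0}, {"slide": [0, 0, 1], "spin": 0}, {"slide": [0, 0, 0], "spin": 0}]}}

```text
time: 10.82
ee_pos: [0.5974, -0.1056, 0.0373]
orientation: [[-0.081, -0.996, 0.024], [-0.997, 0.081, -0.021], [0.019, -0.025, -0.999]]
force: [0.4, 0.2, -0.5]
grip_width: 0.0454
```

{"name": "step_arm", "arguments": {"rows": [{"slide": [0, -3, -0.5], "spin": 0}, {"slide": [0, -2, 0], "spin": 0}, {"slide": [0, -2, 0], "spin": 0}]}}

```text
time: 11.07
ee_pos: [0.6037, -0.1062, 0.0375]
orientation: [[-0.081, -0.996, 0.022], [-0.997, 0.081, -0.021], [0.02, -0.024, -1.0]]
force: [0.3, -0.3, 0.2]
grip_width: 0.0455
```

```bash
python3 look.py 15
```

```text
11.0667 [ 0.60370733 -0.10619332  0.03752243] [[-0.081, -0.996, 0.022], [-0.997, 0.081, -0.021], [0.02, -0.024, -1.0]] 0.045488107997886794 [ 0.27256116 -0.28123644  0.24085484]
side origin 204 172
top origin 237 151
```

View pics/side15.png

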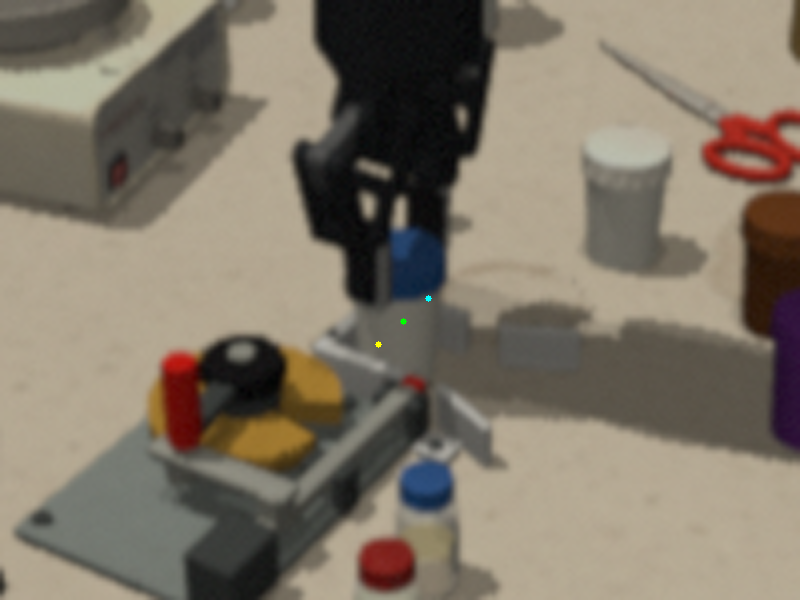

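{"name": "step_arm", "arguments": {"rows": [{"slide": [0, 0, 0], "spin": 0}, {"slide": [0, 0, 0], "spin": 0}, {"slide": [0, 0, 0], "spin": 0}, {"slide": [0, 0, -10], "spin": 0}, {"slide": [0, 0, -25], "spin": 0}, {"slide": [0, 0, -25], "spin": 0}, {"slide": [0, 0, -25], "spin": 0}, {"slide": [0, 30, -20], "spin": 5}, {"slide": [0, 40, -10], "spin": 6}, {"slide": [0, 40, 0], "spin": 6}, {"slide": [0, 40, 0], "spin": 6}, {"slide": [0, 30, 0], "spin": 6}, {"slide": [0, 0, 0], "spin": 0}], "claw": 0.15}}

```text
time: 12.25
ee_pos: [0.4261, -0.053, 0.1581]
orientation: [[-0.577, -0.816, 0.03], [-0.817, 0.576, -0.021], [-0.0, -0.037, -0.999]]
force: [-1.1, -0.9, -0.3]
grip_width: 0.0728
```

Run:
```python
from h import *
s=state();print(s['ee_pos'],s['qpos'])
a=snapshot('side')[:,:,::-1][190:310,235:395];b=snapshot('top')[:,:,::-1][170:290,240:400]
cv2.imwrite('pics/r1.png',np.vstack([cv2.resize(a,None,fx=4.5,fy=2.5*1.0,interpolation=cv2.INTER_CUBIC)])) if 0 else None
cv2.imwrite('pics/r1s.png',cv2.resize(a,None,fx=5,fy=5,interpolation=cv2.INTER_CUBIC));cv2.imwrite('pics/r1t.png',cv2.resize(b,None,fx=5,fy=5,interpolation=cv2.INTER_CUBIC))
```

```text
[ 0.42612253 -0.05296873  0.15811924] [   8.15899856    2.70295993   -7.98562529  121.87682743    1.95597662
   53.71044576 -126.16540467]
```

View pics/r1s.png

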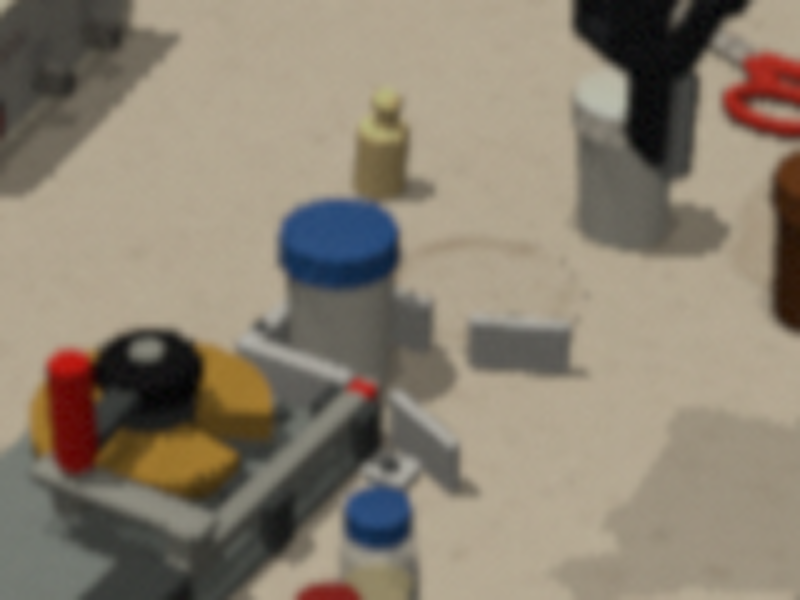

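View pics/r1t.png

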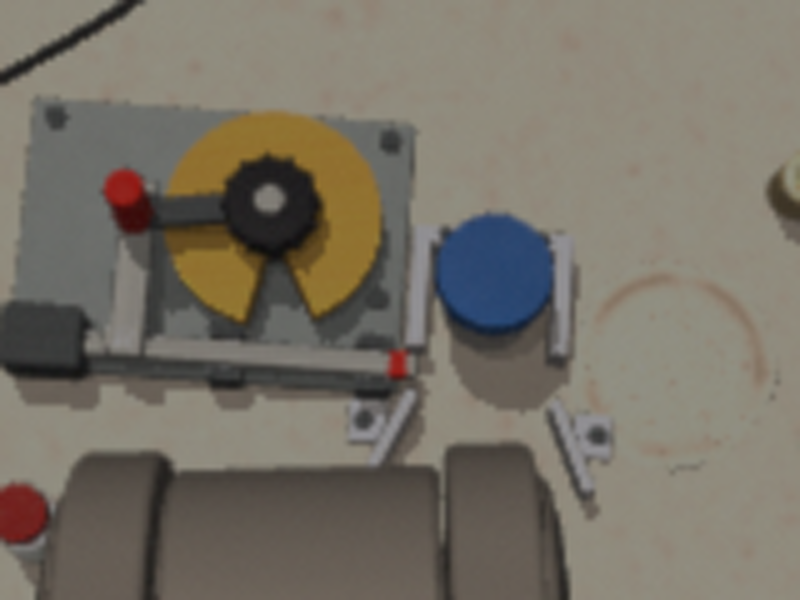

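Run:
```python
from h import *
P=[.6003,-.1058,-.080]
X=atz('top',240+495/5-.4,170+272/5-.4,.066);print('pot',X,inv(P,X))
# post top: red cap centre
X=atz('top',240+124/5-.4,170+187/5-.4,.086);print('post',X)
A=W(P,(.026,.09,0));print('axis',A,inv(P,X)-[.026,.09],np.linalg.norm(X[:2]-A[:2]))
A2=atz('top',240+269/5-.4,170+198/5-.4,.056);print('hub',A2)
for t in(-1.82,-1.5,-1.2,-.9,-.6,-.3,0):print(t,W(P,(.026+.054*np.cos(-t),.09+.054*np.sin(-t),0))[:2].round(4))
```

```text
pot [ 0.60112489 -0.10594304  0.066     ] [ 8.33679509e-04 -7.66668329e-05]
post [0.62984321 0.03496062 0.086     ]
axis [ 0.63340917 -0.01816563  0.        ] [-0.00780012  0.05267136] 0.053245789650682517
hub [ 0.6338149  -0.01840306  0.056     ]
-1.82 [0.6243 0.0351]
-1.5 [0.6415 0.0352]
-1.2 [0.6569 0.0304]
-0.9 [0.6702 0.0213]
-0.6 [0.6803 0.0087]
-0.3 [ 0.6861 -0.0064]
0 [ 0.6872 -0.0225]
```

{"name": "step_arm", "arguments": {"rows": [{"slide": [-24, -11, 0], "spin": 0}, {"slide": [-24, -11, 0], "spin": 0}, {"slide": [-24, -11, 0], "spin": 0}, {"slide": [-24, -11, 0], "spin": 0}, {"slide": [-24, -11, 0], "spin": 0}, {"slide": [-24, -11, 0], "spin": 0}, {"slide": [-24, -11, 0], "spin": 0}, {"slide": [-15, -7, 0], "spin": 0}, {"slide": [0, 0, 0], "spin": 0}, {"slide": [0, 0, 0], "spin": 0}], "claw": 1, "newtons": 30}}

```text
time: 13.18
ee_pos: [0.6282, 0.046, 0.167]
orientation: [[-0.575, -0.817, 0.051], [-0.818, 0.575, -0.021], [-0.012, -0.054, -0.998]]
force: [0.3, -0.7, -0.6]
grip_width: 0.0001
```

```bash
python3 look.py 20
```

```text
13.1833 [0.62822797 0.04601944 0.16695098] [[-0.575, -0.817, 0.051], [-0.818, 0.575, -0.021], [-0.012, -0.054, -0.998]] 6.0241723057145226e-05 [ 0.256715   -0.68646365 -0.64476395]
side origin 145 147
top origin 152 119
```

View pics/side20.png

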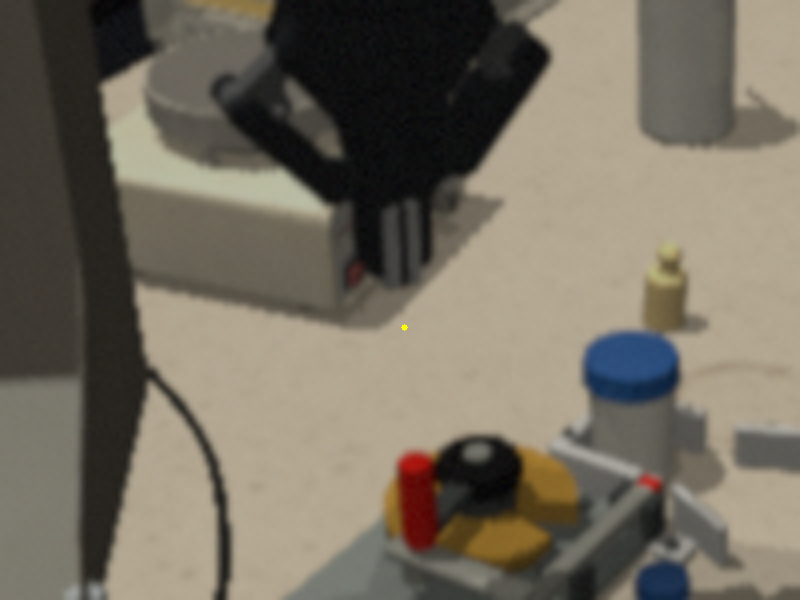

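View pics/top20.png

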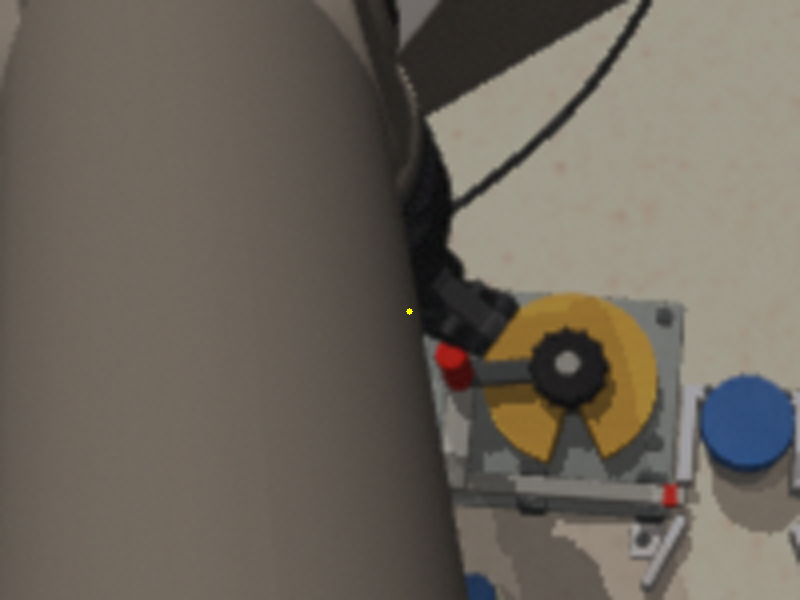

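{"name": "step_arm", "arguments": {"rows": [{"slide": [4, 12, 10], "spin": 0}, {"slide": [4, 10, 15], "spin": 0}, {"slide": [0, 4, 20], "spin": 0}, {"slide": [0, 0, 14], "spin": 0}, {"slide": [0, 0, 4], "spin": 0}, {"slide": [0, 0, 0], "spin": 0}, {"slide": [0, 0, 0], "spin": 0}]}}

```text
time: 13.87
ee_pos: [0.6003, 0.0444, 0.103]
orientation: [[-0.582, -0.811, 0.051], [-0.813, 0.582, -0.026], [-0.009, -0.057, -0.998]]
force: [0.3, -0.2, -0.4]
grip_width: 0.0001
```

```bash
python3 look.py 21
```

```text
13.8667 [0.60031609 0.04437039 0.10303178] [[-0.582, -0.811, 0.051], [-0.813, 0.582, -0.026], [-0.009, -0.057, -0.998]] 7.643187907817737e-05 [ 0.31525076 -0.21455714 -0.4016374 ]
side origin 163 184
top origin 158 144
```

View pics/side21.png

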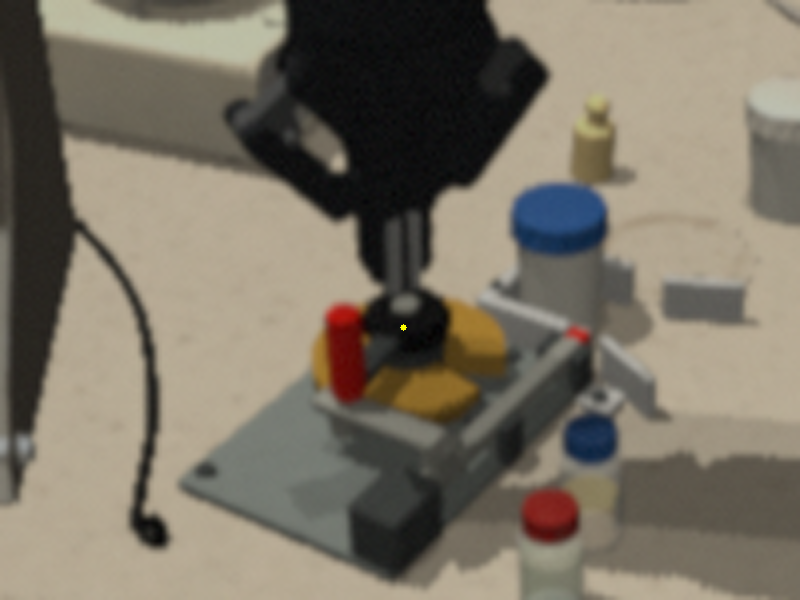

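View pics/top21.png

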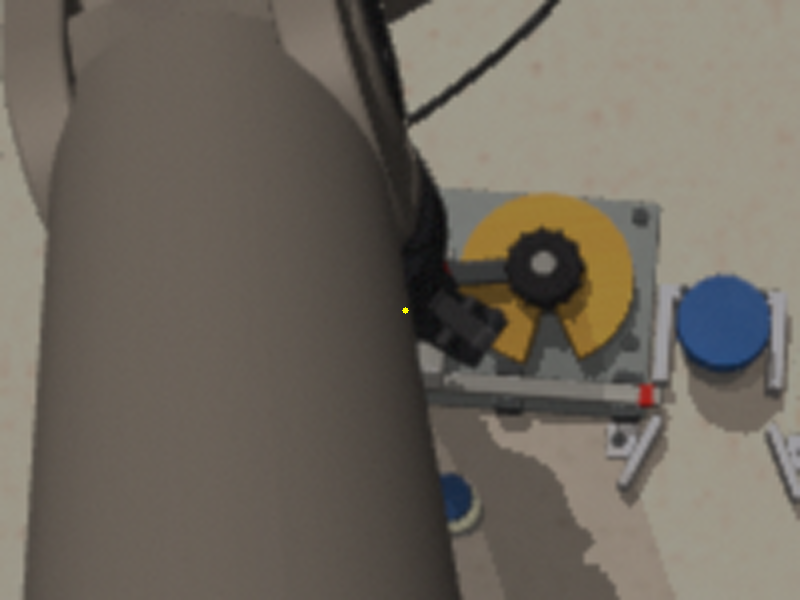

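{"name": "step_arm", "arguments": {"rows": [{"slide": [-6, 0, 5], "spin": 0}, {"slide": [-4, 1, 15], "spin": 0}, {"slide": [0, 1, 15], "spin": 0}, {"slide": [0, 0, 10], "spin": 0}, {"slide": [0, 0, 0], "spin": 0}, {"slide": [0, 0, 0], "spin": 0}]}}

```text
time: 14.47
ee_pos: [0.6141, 0.0552, 0.0618]
orientation: [[-0.582, -0.811, 0.064], [-0.813, 0.582, -0.023], [-0.019, -0.066, -0.998]]
force: [0.6, 0.0, 1.1]
grip_width: 0.0
```

```bash
python3 look.py 22
```

```text
14.4667 [0.61412995 0.05517891 0.06175112] [[-0.582, -0.811, 0.064], [-0.813, 0.582, -0.023], [-0.019, -0.066, -0.998]] 2.1534770687119284e-05 [0.63072769 0.03988978 1.07030426]
side origin 154 206
top origin 155 143
```

View pics/side22.png

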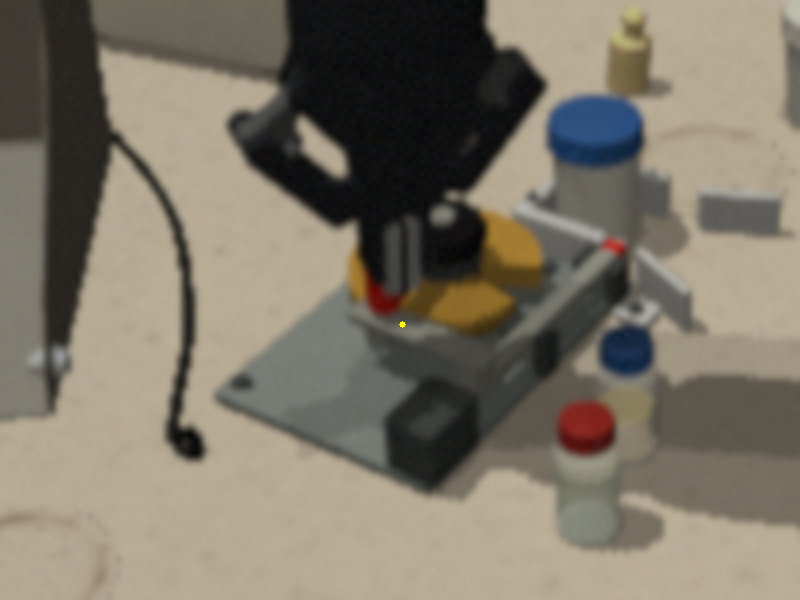

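{"name": "step_arm", "arguments": {"rows": [{"slide": [-1, -4, 4], "spin": 0}, {"slide": [-2, -5, 2], "spin": 0}, {"slide": [-2, -5, 1], "spin": 0}, {"slide": [-2, -5, 0.3], "spin": 0}, {"slide": [-2, -5, 0.3], "spin": 0}, {"slide": [-1, -5, 0.3], "spin": 0}]}}

```text
time: 15.07
ee_pos: [0.6387, 0.0533, 0.0577]
orientation: [[-0.581, -0.812, 0.05], [-0.814, 0.581, -0.016], [-0.016, -0.05, -0.999]]
force: [-4.5, 3.1, 3.2]
grip_width: -0.0
```

```bash
python3 look.py 23
```

```text
15.0667 [0.63870767 0.0533117  0.05772   ] [[-0.581, -0.812, 0.05], [-0.814, 0.581, -0.016], [-0.016, -0.05, -0.999]] -8.853093098218508e-06 [-4.48499899  3.08921157  3.1866266 ]
side origin 142 203
top origin 156 131
```

View pics/side23.png

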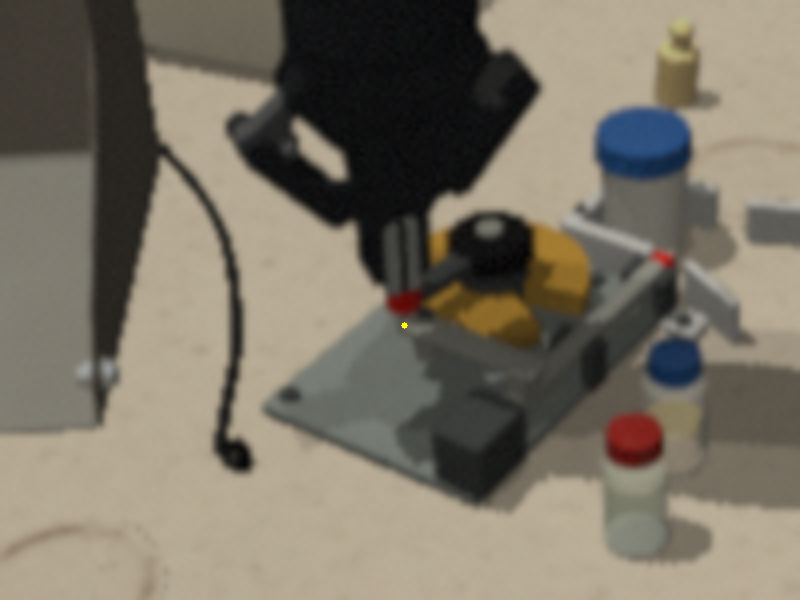

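View pics/top23.png

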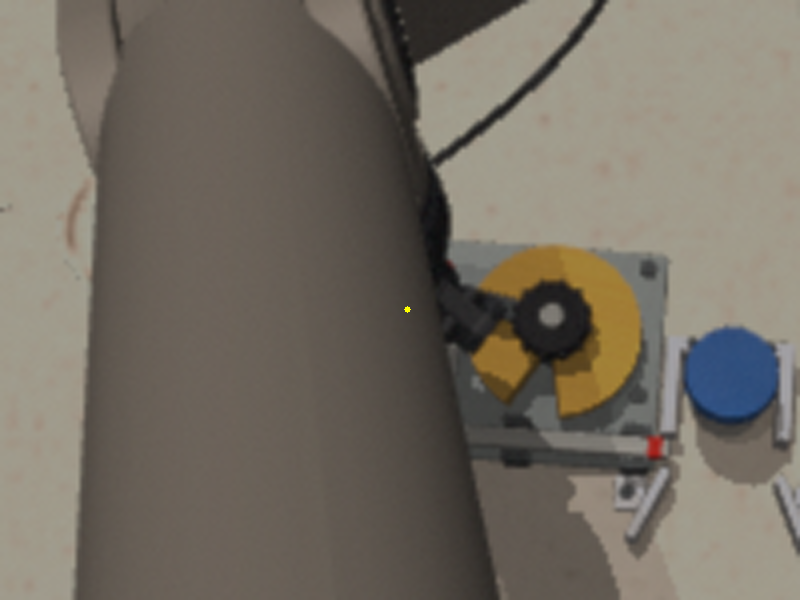

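{"name": "step_arm", "arguments": {"rows": [{"slide": [0, -6, 0.3], "spin": 0}, {"slide": [0.5, -6, 0.3], "spin": 0}, {"slide": [1, -6, 0.3], "spin": 0}, {"slide": [1.5, -6, 0.3], "spin": 0}, {"slide": [1.5, -5, 0.3], "spin": 0}, {"slide": [2, -5, 0.3], "spin": 0}]}}

```text
time: 15.67
ee_pos: [0.661, 0.0456, 0.0581]
orientation: [[-0.573, -0.819, 0.044], [-0.819, 0.573, 0.005], [-0.03, -0.034, -0.999]]
force: [-2.5, 4.9, 2.8]
grip_width: -0.0001
```

```bash
python3 look.py 24
```

```text
15.6667 [0.66096334 0.04556333 0.05806812] [[-0.573, -0.819, 0.044], [-0.819, 0.573, 0.005], [-0.03, -0.034, -0.999]] -8.392321434419741e-05 [-2.4902424   4.92535784  2.80558192]
side origin 133 197
top origin 160 120
```

View pics/side24.png

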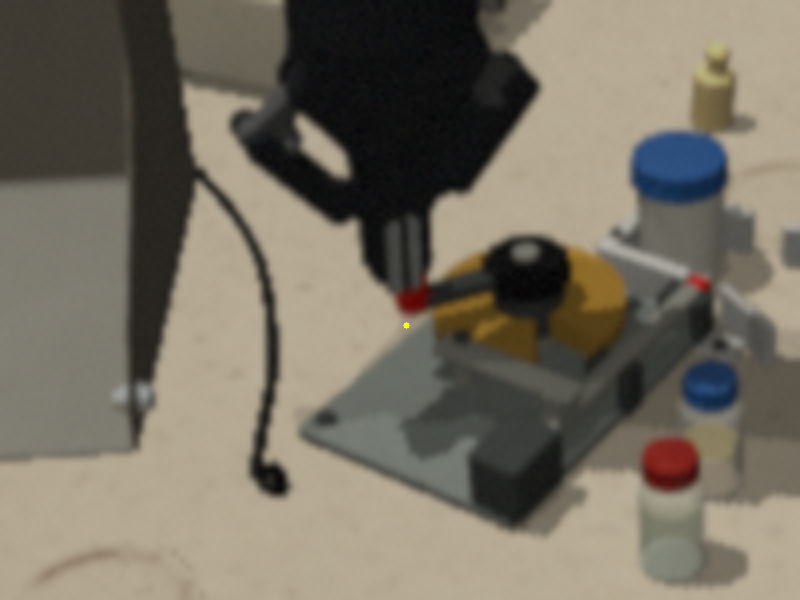

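View pics/top24.png

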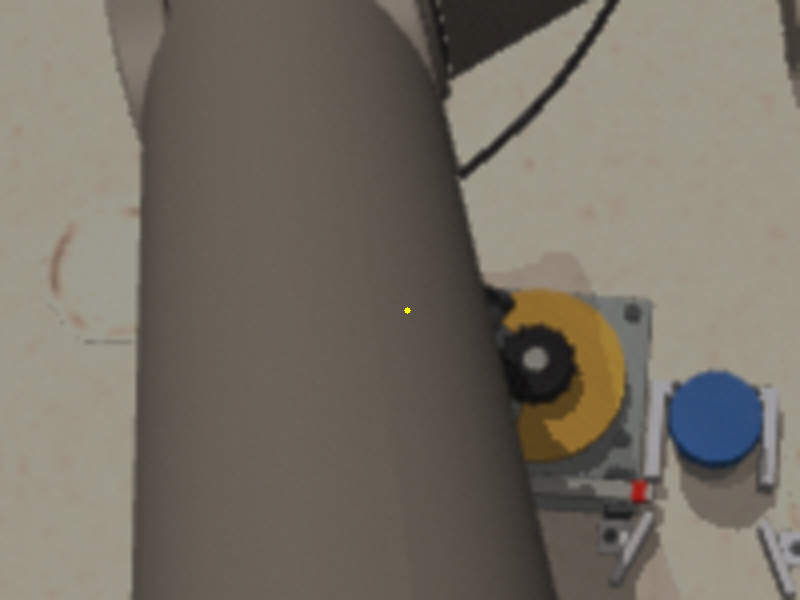

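Run:
```python
from h import *
P=[.6003,-.1058,-.080];A=W(P,(.026,.09,0))
for c0,(x,y) in(((133,197),(412,303)),((142,203),(405,303)),):
    X=atz('side',c0[0]+x/4,c0[1]+y/4,.052);h=atz('side',133+526/4,197+248/4,.056)
    d=X-(h if c0[0]==133 else atz('side',142+490/4,203+227/4,.056));print(X,d,np.hypot(*d[:2]),-(np.arctan2(d[1],d[0])+.08))
```

```text
[0.66277623 0.03743176 0.052     ] [ 0.02575234  0.05295269 -0.004     ] 0.05888268053673935 -1.1981466199513107
[0.64208901 0.04626226 0.052     ] [ 0.00627717  0.05977981 -0.004     ] 0.0601084741872243 -1.5461749506616123
```

{"name": "step_arm", "arguments": {"rows": [{"slide": [0, 12, 0], "spin": 0}, {"slide": [0, 12, 0], "spin": 0}, {"slide": [0, 6, 0], "spin": 5}, {"slide": [0, 0, 0], "spin": 6}, {"slide": [0, 0, 0], "spin": 5}, {"slide": [0, 0, 0], "spin": 0}]}}

```text
time: 16.27
ee_pos: [0.6338, 0.0585, 0.0568]
orientation: [[-0.785, -0.617, 0.048], [-0.618, 0.786, -0.003], [-0.036, -0.032, -0.999]]
force: [0.4, 0.1, -1.1]
grip_width: 0.0003
```

```bash
python3 look.py 25
```

```text
16.2667 [0.63380215 0.058519   0.05681574] [[-0.785, -0.617, 0.048], [-0.618, 0.786, -0.003], [-0.036, -0.032, -0.999]] 0.00025576482748591975 [ 0.42274604  0.13065566 -1.07667881]
side origin 143 206
top origin 153 134
```

View pics/side25.png

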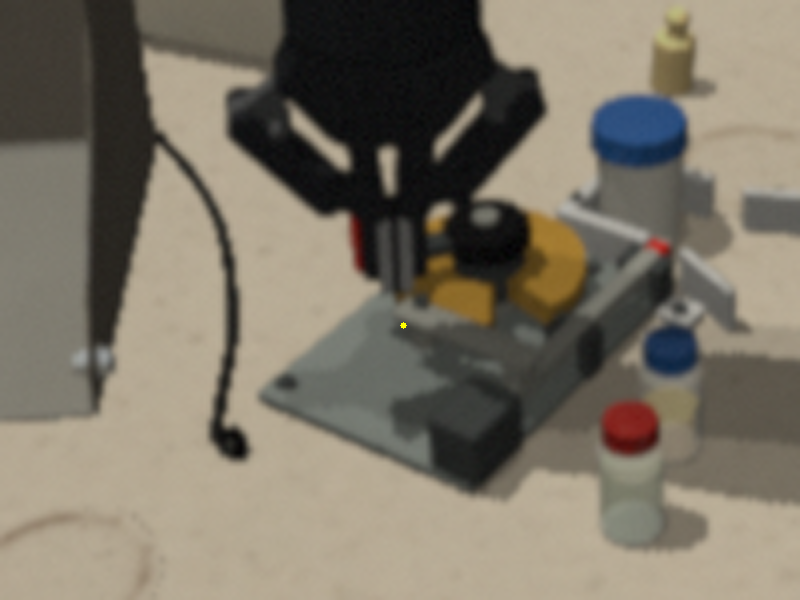

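Run:
```python
from h import *
P=[.6003,-.1058,-.080];A=W(P,(.026,.09,0))
h=atz('side',143+486/4,206+215/4,.056);print(h,A)
for x in(366,371,376):
  X=atz('side',143+x/4,206+275/4,.05);d=X-h+ (A-[0,0,A[2]]);print(X,d, np.hypot(*(X-h)[:2]),-(np.arctan2(*(X-h)[1::-1])+.08))
s=state();R=s['orientation']
for a in(-1.2,-1.1,-1.0,-.9,-.8,-.6,-.4,-.3):
  p=W(P,(.026+.054*np.cos(-a),.09+.054*np.sin(-a),0))[:2];print(a,p.round(4),((p-s['ee_pos'][:2])@R[:2,:2]*1000).round(1))
```

```text
[ 0.63581184 -0.01351755  0.056     ] [ 0.63340917 -0.01816563  0.        ]
[0.66350378 0.04126522 0.05      ] [ 0.66110111  0.03661714 -0.006     ] 0.06138399559699193 -1.1827692700799717
[0.66156956 0.0402977  0.05      ] [ 0.65916688  0.03564962 -0.006     ] 0.05966188438056506 -1.204388522570052
[0.65963534 0.03933018 0.05      ] [ 0.65723266  0.0346821  -0.006     ] 0.057969311682362724 -1.2272814186910947
-1.2 [0.6569 0.0304] [ -0.4 -36.1]
-1.1 [0.6617 0.0278] [ -2.5 -41. ]
-1.0 [0.6661 0.0248] [ -4.1 -46.2]
-0.9 [0.6702 0.0213] [ -5.2 -51.5]
-0.8 [0.674  0.0174] [ -5.7 -56.8]
-0.6 [0.6803 0.0087] [ -5.2 -67.6]
-0.4 [ 0.6847 -0.0012] [ -2.5 -78. ]
-0.3 [ 0.6861 -0.0064] [ -0.4 -83. ]
```

{"name": "step_arm", "arguments": {"rows": [{"slide": [-1, -8, 0.3], "spin": 0}, {"slide": [-1, -8, 0.3], "spin": 0}, {"slide": [-1, -7, 0.2], "spin": 0}, {"slide": [-0.5, -7, 0.2], "spin": 0}, {"slide": [0, -7, 0.2], "spin": 0}, {"slide": [0, -6, 0.2], "spin": 0}]}}

```text
time: 16.87
ee_pos: [0.6642, 0.0306, 0.057]
orientation: [[-0.778, -0.626, 0.044], [-0.627, 0.779, 0.006], [-0.038, -0.024, -0.999]]
force: [-6.1, 5.3, 4.6]
grip_width: -0.0002
```

```bash
python3 look.py 26;python3 - <<'E'
from h import *
P=[.6003,-.1058,-.080]
s=state();R=s['orientation']
for a in(-1.2,-1.0,-.9,-.8,-.6,-.4,-.3):
  p=W(P,(.026+.054*np.cos(-a),.09+.054*np.sin(-a),0))[:2];print(a,((p-s['ee_pos'][:2])@R[:2,:2]*1000).round(1))
E
```

```text
16.8667 [0.66417379 0.03062681 0.0569937 ] [[-0.778, -0.626, 0.044], [-0.627, 0.779, 0.006], [-0.038, -0.024, -0.999]] -0.0001534673413635269 [-6.1032219   5.34610189  4.56802525]
side origin 137 193
top origin 168 119
-1.2 [5.3 7.1]
-1.0 [ 1.7 -3.1]
-0.9 [ 0.7 -8.4]
-0.8 [  0.2 -13.8]
-0.6 [  0.8 -24.5]
-0.4 [  3.5 -34.9]
-0.3 [  5.6 -39.9]
```

View pics/side26.png

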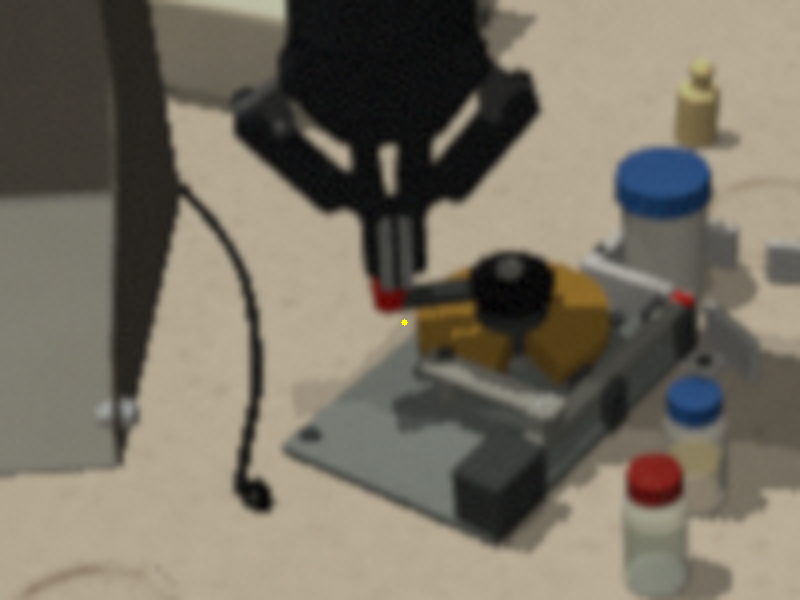

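View pics/top26.png

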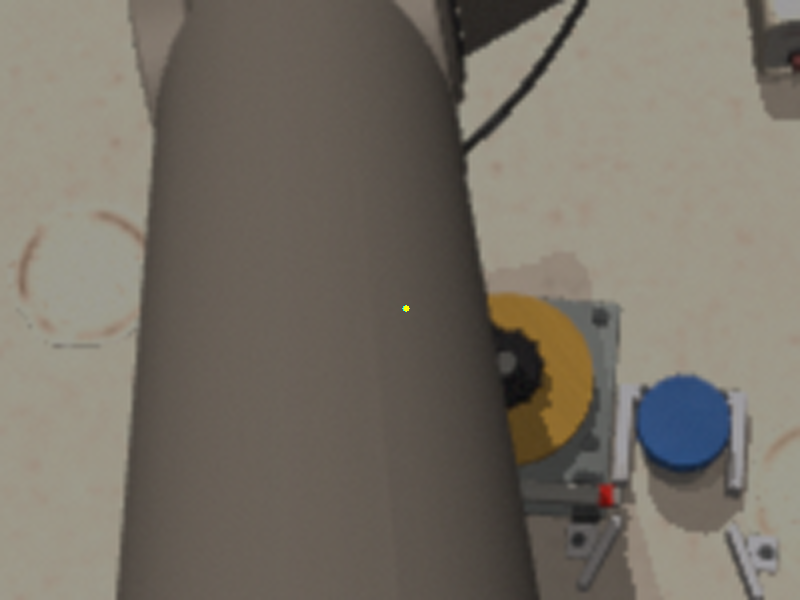

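Run:
```python
from h import *
h=atz('side',137+510/4,193+266/4,.056)
for x,y in((388,303),(390,298)):
  X=atz('side',137+x/4,193+y/4,.052);d=X-h;print(d,np.hypot(*d[:2]),-(np.arctan2(d[1],d[0])+.08))
```

```text
[ 0.03630013  0.04334146 -0.004     ] 0.05653478224336662 -0.9535815582199596
[ 0.03761912  0.03983198 -0.004     ] 0.05478854462823801 -0.8939615258238651
```

{"name": "step_arm", "arguments": {"rows": [{"slide": [0, -6, 0.2], "spin": 0}, {"slide": [0, -6, 0.2], "spin": 0}, {"slide": [1, -6, 0.2], "spin": 0}, {"slide": [1, -5, 0.2], "spin": 0}]}}

```text
time: 17.3
ee_pos: [0.6747, 0.0156, 0.0569]
orientation: [[-0.776, -0.629, 0.036], [-0.629, 0.777, 0.012], [-0.036, -0.013, -0.999]]
force: [-5.3, 3.5, 4.3]
grip_width: 0.0001
```

```bash
python3 look.py 27
```

```text
17.3 [0.67469758 0.01558548 0.05694255] [[-0.776, -0.629, 0.036], [-0.629, 0.777, 0.012], [-0.036, -0.013, -0.999]] 9.466126535245107e-05 [-5.30664595  3.51926133  4.25248573]
side origin 137 187
top origin 176 114
```

View pics/side27.png

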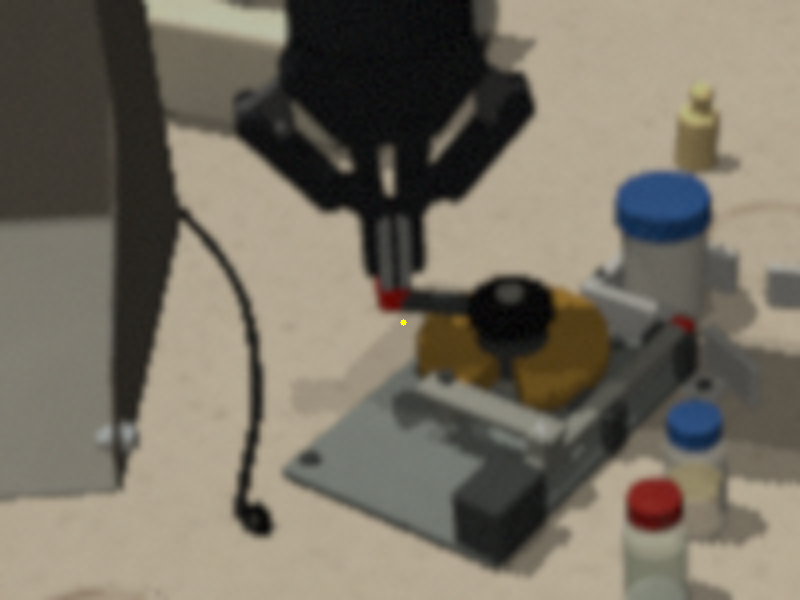

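View pics/top27.png

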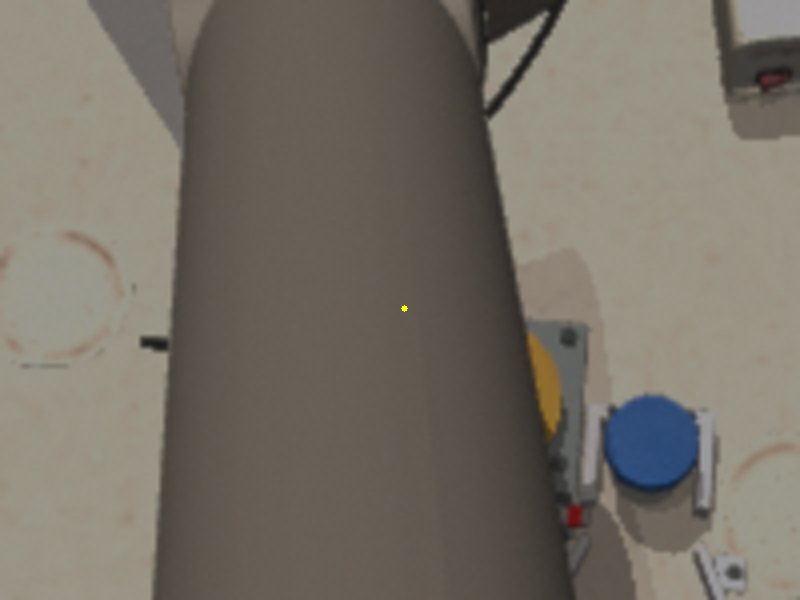

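{"name": "step_arm", "arguments": {"rows": [{"slide": [1, -5, 0.2], "spin": 0}, {"slide": [1, -5, 0.2], "spin": 0}, {"slide": [1, -5, 0.2], "spin": 0}]}}

```text
time: 17.65
ee_pos: [0.6807, 0.0026, 0.0563]
orientation: [[-0.775, -0.631, 0.033], [-0.631, 0.776, 0.013], [-0.034, -0.011, -0.999]]
force: [0.7, -0.6, 0.2]
grip_width: -0.0001
```

```bash
python3 look.py 28
```

```text
17.65 [0.68072654 0.00264415 0.05633874] [[-0.775, -0.631, 0.033], [-0.631, 0.776, 0.013], [-0.034, -0.011, -0.999]] -8.315568618572905e-05 [ 0.6951673  -0.63569457  0.18715349]
side origin 138 182
top origin 182 111
```

View pics/side28.png

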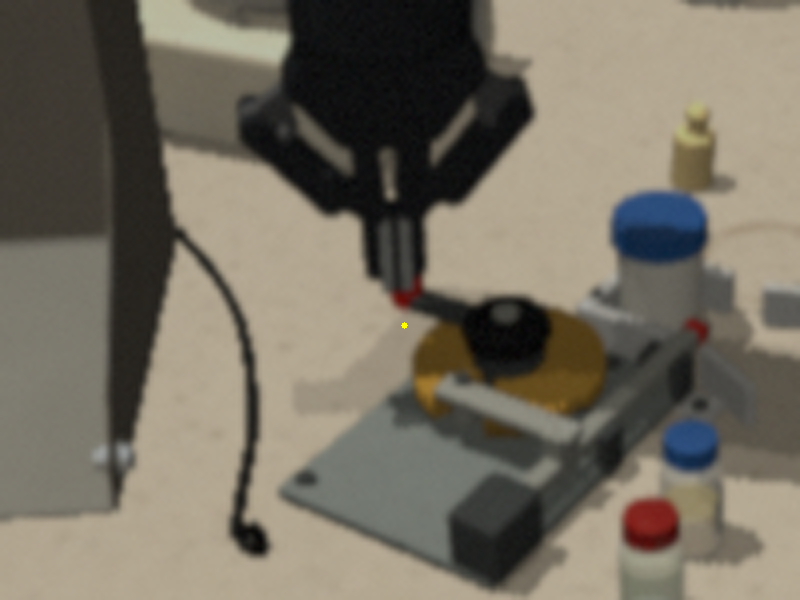

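{"name": "step_arm", "arguments": {"rows": [{"slide": [0, 2, 0], "spin": 0}, {"slide": [0, 3, 0], "spin": 0}, {"slide": [0, 0, 0], "spin": 0}]}}

```text
time: 18.0
ee_pos: [0.679, 0.0015, 0.0558]
orientation: [[-0.779, -0.626, 0.036], [-0.626, 0.779, 0.009], [-0.033, -0.016, -0.999]]
force: [-0.3, 0.3, -0.2]
grip_width: -0.0001
```

```bash
python3 look.py 29
```

```text
18.0 [0.67903389 0.00146453 0.05577844] [[-0.779, -0.626, 0.036], [-0.626, 0.779, 0.009], [-0.033, -0.016, -0.999]] -7.384279653498317e-05 [-0.31532931  0.27691184 -0.20276869]
side origin 139 182
top origin 183 112
```

View pics/side29.png

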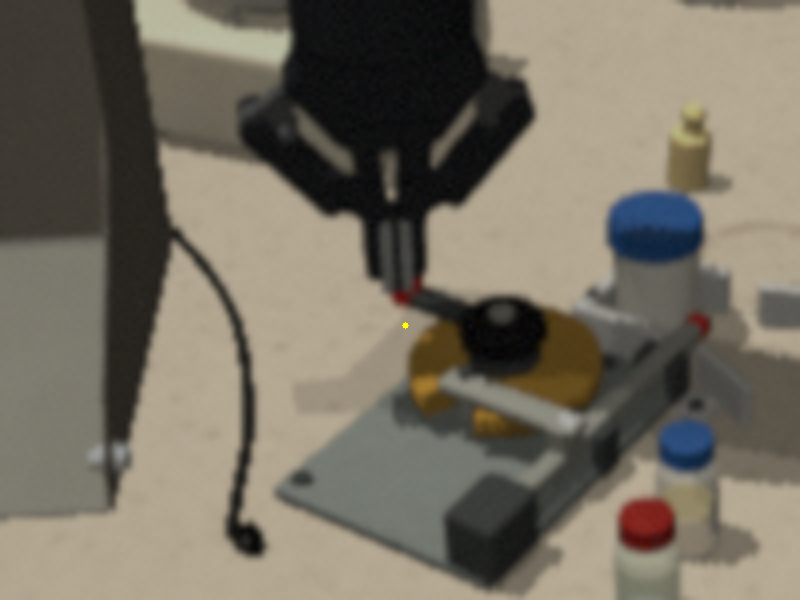

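{"name": "step_arm", "arguments": {"rows": [{"slide": [0, 6, 0], "spin": 0}, {"slide": [0, 10, 0], "spin": 0}, {"slide": [0, 12, -5], "spin": 0}, {"slide": [0, 5, -20], "spin": 0}, {"slide": [0, 0, -30], "spin": 0}, {"slide": [0, 0, -30], "spin": 0}, {"slide": [0, 0, -30], "spin": 0}, {"slide": [20, 20, -20], "spin": 0}, {"slide": [30, 25, 0], "spin": 0}, {"slide": [30, 25, 0], "spin": 0}, {"slide": [30, 25, 0], "spin": 0}, {"slide": [30, 25, 0], "spin": 0}, {"slide": [30, 25, 0], "spin": 0}, {"slide": [20, 15, 0], "spin": 0}, {"slide": [0, 0, 0], "spin": 0}, {"slide": [0, 0, 0], "spin": 0}]}}

```text
time: 19.43
ee_pos: [0.3814, 0.0478, 0.1882]
orientation: [[-0.766, -0.642, 0.038], [-0.642, 0.766, 0.011], [-0.037, -0.016, -0.999]]
force: [0.9, 0.2, 0.1]
grip_width: 0.0
```

Run:
```python
from h import *
s=state();print(s['ee_pos'])
a=snapshot('side')[:,:,::-1][190:310,215:375];b=snapshot('top')[:,:,::-1][170:290,235:395]
cv2.imwrite('pics/r2s.png',cv2.resize(a,None,fx=5,fy=5,interpolation=cv2.INTER_CUBIC));cv2.imwrite('pics/r2t.png',cv2.resize(b,None,fx=5,fy=5,interpolation=cv2.INTER_CUBIC))
```

```text
[0.38141042 0.04777742 0.18820855]
```

View pics/r2s.png

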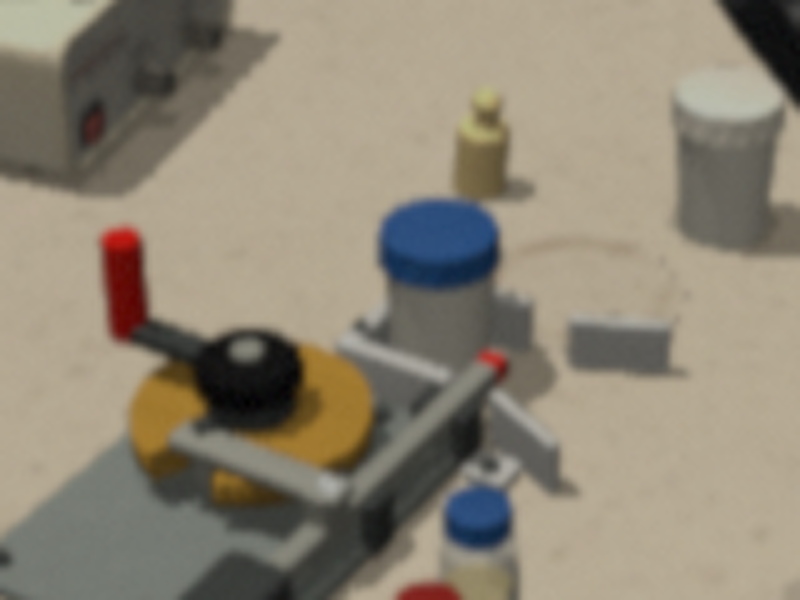

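View pics/r2t.png

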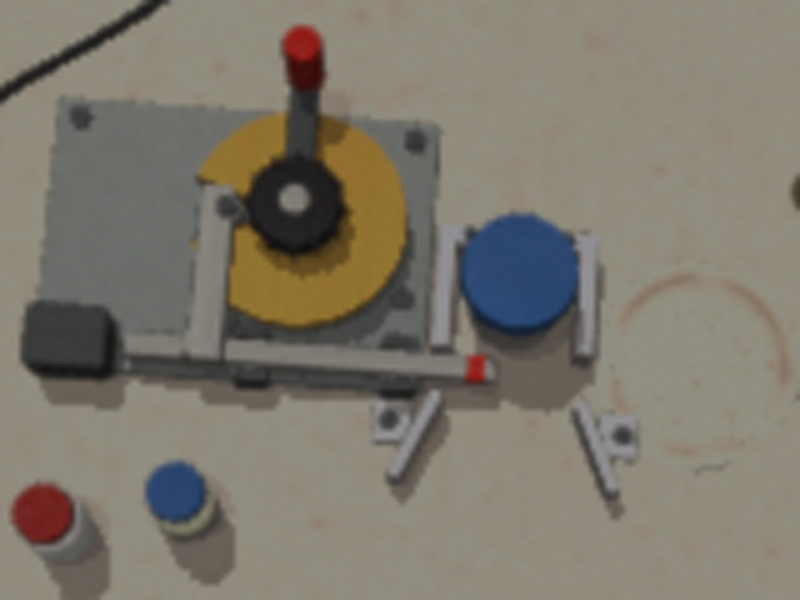

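Run:
```python
from h import *
P=[.6003,-.1058,-.080]
f=lambda x,y,z:atz('top',235+x/5-.4,170+y/5-.4,z)
post=f(302,42,.086);hub=f(294,198,.056);d=post-hub;print('cam',-(np.arctan2(d[1],d[0])+.08),np.hypot(*d[:2]))
print('pot',inv(P,f(520,272,.066)),'tip end',inv(P,f(486,369,.026)))
for c in('side','top'):
    snapshot(c)
    for n in('white_pot','blue_vial','red_vial','cal_weight'):
        for r in pinpoint(c,n)[:1]:
            v,u=r['location'];print(c,n,round(r['p'],2),atz(c,u*640,v*480,0)[:2].round(3))
```

```text
cam -0.0012585524231740614 0.053620295348484115
pot [ 8.33679509e-04 -7.66668329e-05] tip end [-0.02993814  0.00950205]
side white_pot 0.68 [ 0.546 -0.25 ]
side blue_vial 0.6 [0.522 0.024]
side red_vial 0.8 [0.513 0.086]
side cal_weight 0.72 [ 0.653 -0.229]
top white_pot 0.91 [ 0.542 -0.252]
top blue_vial 0.71 [0.518 0.024]
top red_vial 0.56 [0.514 0.08 ]
top cal_weight 0.7 [ 0.655 -0.242]
```

All of it checks out: cam at about 0 rad, bar tip at y ≈ +9 mm, pot within 1 mm of home, bystanders in place, and the robot clear. I'm handing it in.

```bash
python3 -c "
from bench import *
print(sign_off())"
```

```text
the job is handed in; nothing more can be done
None
```

The blue-lidded pot is home in the bay and the latch bar has closed in front of it. I handed the job in at about 20 s of the 56 s allowed; no verdict was reported.

**Pot:** I gripped the pot by its lid. Dragging it along the bench made it lean by an estimated 0.2–0.25 rad, under the 0.6 rad limit. I let it go so it stood upright again, gripped it once more, and carried it the rest of the way about 6 mm above the bench. So it was carried into the bay rather than slid.

**Lever:** I pushed the lever with the closed fingers. Partway round they drifted to the outside of the post, so I backed off, turned the tool about 16° and pushed on. I stopped when the push force fell to zero as the roller dropped in, then drew the arm clear.

**Last checks, from the cameras:**

| Check | Measured | Required |
|---|---|---|
| Pot position along / across the bay | +0.8 mm / -0.1 mm, looked upright | -7 to +8 mm / ±10 mm |
| Cam angle | about 0.00 rad | ±0.12 rad |
| Bar tip across the bay mouth | y about +9.5 mm | about +8 mm when closed |
| Other pot, vials and weight | standing, within about 10 mm of their first readings | 20 mm |

**Disagreements:**
- The side and top cameras differed by up to about 10 mm, so I placed things by the top one. The bystander movement is within the networks' error.
- The fingertips looked about 25 mm higher in the side view than the stated tool geometry gives. I chose working heights that were safe either way.

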